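# Pack a bangle order in layers and hand it over

## Task

Finish the sale: pack the order into the cream box in layers - first all the loose wine-red gift cases upright on its floor, then the divider plate level on the cleats above them, then the loose white bangles lying flat on the divider - and then slide the packed box along the counter, without lifting it, until it sits centred and square on the blue hand-over mat. The loose amber bangle was not sold: at any time, return it to the sloped display board, lying flat on the board and resting against the middle of its ledge. Leave the scale, pot, tape roll and the stock trays at the sides alone.

Things in the scene. Friction and masses are not known exactly. Their poses are not given: they have to be found in the camera images.
- gift_box: loose open presentation box, cream with green felt and a thin gold line, outside 258 mm (its x) x 158 mm (its y) x 64 mm high, walls and floor 4 mm, about 320 g empty. At each x end inside, a green cleat 12 mm wide runs along the whole end wall, its top 36 mm above the inner floor: the divider rests on the two cleats. Clear floor between the cleats 226 x 150 mm. Origin: centre of the underside, z up
- mat: plain dark blue hand-over mat, 300 mm (its x) x 200 mm (its y), flush with the counter, fixed. Origin: its centre
- divider: loose pink divider plate, 242 mm (its x) x 142 mm (its y) x 4 mm, about 90 g, with an upright wine-red grip at its centre: 12 mm thick along x, 45 mm long along y, its top 30 mm above the plate's underside. Origin: centre of the underside, z up, grip on top
- case1: closed wine-red gift case with a gold seam, 62 x 62 mm, 32 mm high, about 80 g; may be absent. Origin: centre of its underside, z up
- case2: closed wine-red gift case with a gold seam, 62 x 62 mm, 32 mm high, about 80 g; may be absent. Origin: centre of its underside, z up
- case3: closed wine-red gift case with a gold seam, 62 x 62 mm, 32 mm high, about 80 g; may be absent. Origin: centre of its underside, z up
- bangle1: white agate bangle, a plain ring 76 mm outside and 56 mm inside diameter (10 mm thick wall), 14 mm high, about 70 g, lying flat; sold; may be absent. Origin: centre of the ring at half its height (7 mm above what it lies on); z is the ring's axis
- bangle2: white agate bangle, a plain ring 76 mm outside and 56 mm inside diameter (10 mm thick wall), 14 mm high, about 70 g, lying flat; sold; may be absent. Origin: centre of the ring at half its height (7 mm above what it lies on); z is the ring's axis
- amber: orange-amber agate bangle, a plain ring 76 mm outside and 56 mm inside diameter (10 mm thick wall), 14 mm high, about 70 g, lying flat; not sold. Origin: centre of the ring at half its height (7 mm above what it lies on); z is the ring's axis
- board: black sloped board, 130 mm wide, of the small fixed display stand (base 160 x 130 mm beneath it). It rises at 22 degrees, for 152 mm, from a white ledge along its low edge, 8 mm thick, 10 mm high above the board; top edge 89 mm high. Origin: middle of the line where ledge and board surface meet, 32 mm above the counter; x up the slope, y along the ledge, z out of the surface
- scale: bystander: grey weighing scale, 100 x 150 mm, 23 mm high; leave alone. Origin: centre of the underside
- loupe_pot: bystander: blue ceramic pot, 68 mm across, 70 mm high; leave alone. Origin: centre of the underside
- tape_roll: bystander: tan ring of packing tape, 90 mm across, 24 mm high, lying flat; leave alone. Origin: centre of the underside
Not all that is in view belongs to the job. What is shaped like the case1 but black or turquoise is not meant.

How it is judged:
By the outcome, as a careful person would: the job done as asked, in the order asked, and still so for the second after the job is handed in, with the robot touching nothing.
Of case1, case2, case3 only 2 to 3 are there at a start; the rules pass over those that are not, and their reading is None.
Of bangle1, bangle2 only 1 to 2 are there at a start; the rules pass over those that are not, and their reading is None.
At some moment in a run one of case1, case2, case3, bangle1, bangle2, amber may be knocked a few centimetres aside while the robot is not near it.
It also fails if it takes over 210 s, if anything falls off the work surface, if the arm or the gripper's body presses on something with over 40 N, if the wrist force passes 120 N, or if a joint passes its speed limit or range.

## Robot

A 6-joint arm with a two-finger parallel gripper is mounted at the origin on the work surface. World frame = base frame: x ahead of the robot, y to its left, z up, the work surface at z = 0. Lengths are in mm, angles in rad, forces in N, time in s.
With the tool pointing down it reaches from about 225 to 875 mm from the base axis. Payload 3.4 kg.
Tool frame: the origin (TCP) lies midway between the tips of the shut fingers; the grasp point (between the pads) lies 19 mm behind it; z points along the fingers, y is the direction in which the jaws open and shut (so a half turn about z gives the same grasp; the last joint's range is limited). The gripper opens to 85 mm and grips with 20 to 120 N. Pads are 22 mm wide; open, the fingers measure 114 mm over their backs; the gripper's body (76 mm by 85 mm) begins 54 mm behind the grasp point. The pads swing forward as they close: fully open they stand 13 mm farther back than shut.
Start: joints at [1.113, 0.276, 1.505, -0, 1.361, -0.121], TCP at [190.037, 542.723, 231.328] pointing down, gripper open.
Joint ranges: [-2.89, 2.89], [-0.75, 2.08], [0.22, 2.7], [-1.18, 4.32], [0.11, 2.71], [-2.7, 2.7]. Speed limits (rad/s): [2.57, 2.57, 3.14, 3.14, 3.14, 3.14].

## Interface

Orientations are given as a rotation vector (axis times angle).
In Python, from plant import get_obs, get_image, hand_in gives the robot as it stands. The module is installed in compiled form; this text tells all that it offers.
- The arm moves only by the tool drive_tool, never from a script. Its argument "motion" is a list of rows, each an object of numbers: "claw": the finger opening in mm, from 0 to 85.4; "dx", "dy", "dz": the shift along the tool's x, y, z in mm; "twist": the turn about the tool's z in degrees. In form: [{"claw": .., "dx": .., "dy": .., "dz": .., "twist": ..}, ...]. A call has exactly 5 rows; each row shifts and turns the commanded pose from where the row before left it, along the tool's axes as they then stand; what a row does not reach is not made up. A row lasts 1/8 s, in which the tool goes at most 62.5 mm and 10.7 degrees, less where a joint would pass 70% of its speed; a pose out of reach is approached as far as the arm can. A call with a gripper value outside its range is refused whole. The fingers move at their own pace and stop on an object; the grip force is fixed at half the most. Time passes only in rows, so rows that do not move let the fingers close, or fill a call up. It gives the time, the measured TCP pose, the force and the opening at its end, in the units of the state.
- get_obs(): the state, without advancing time (a new reading comes with each control period).
- get_image(name): name is "scene" or "top" or "wrist"; returns a dict with "frame" (480x640x3 uint8, red, green, blue), "range_z" (480x640 float32, mm along the optical axis (not along the pixel's ray), 0 where there is no reading), "mtx" (3x3 intrinsics, pixels), "world_to_cam" (4x4, takes a point from world to camera coordinates). Camera axes: x right, y down, z forward; pixel columns grow to the right and rows downward; lengths in mm; the calibration is good to about 2 mm. A picture is of the moment at which its call begins.
- hand_in(): hands the job in, once; it reports no verdict.
The state is a dict: "clock": time; "qpos": joint angles; "dq": joint speeds; "tau": joint torques, N m; "position": TCP position; "ee_rot": TCP orientation; "wrist_force": force on the tool from outside, world axes, zero at the start; "moment": the same for the moment, N m; "finger_gap": finger opening in mm.
Only numpy, scipy, OpenCV 4.12 (cv2) and the standard library are available. Lean on these libraries where they do the work, as an engineer would, in place of code of your own. Each camera call takes 0.05 s, during which the arm holds its last target.

## Working session

There is one attempt and no reset: what is moved stays moved. The work goes in short steps, Python scripts to look and compute and a tool call to move; the robot and the scene stay as the last step left them, time stands still between calls to the robot, and variables do not carry over. Pictures are saved under pics/ and viewed, and the job is handed in when it is done.

Besides the shell and the picture viewer there is one more tool, called after "Emit:" as name(argument=value, ...) on one line, values as JSON. drive_tool: Moves the arm, as the interface text tells. Its arguments: {"type":"object","properties":{"motion":{"type":"array"}},"required":["motion"]}

```bash
mkdir -p pics; ls; cat > h.py <<'E'
import numpy as np, cv2
from plant import get_obs, get_image
def save(name,fn):
    im=get_image(name); cv2.imwrite('pics/'+fn,cv2.cvtColor(im['frame'],cv2.COLOR_RGB2BGR)); return im
def ray(im,u,v,z):
    K=im['mtx'];T=im['world_to_cam'];R=T[:3,:3];t=T[:3,3]
    c=-R.T@t; d=R.T@np.linalg.inv(K)@np.array([u,v,1.]); return c+d*(z-c[2])/d[2]
def pts(im):
    K=im['mtx'];T=im['world_to_cam'];R=T[:3,:3];t=T[:3,3]
    v,u=np.mgrid[:480,:640]; d=im['range_z']
    p=np.stack([(u-K[0,2])/K[0,0]*d,(v-K[1,2])/K[1,1]*d,d],-1)
    return (p-t)@R
E
python3 - <<'E'
from h import *
for n in('top','scene','wrist'):
    im=save(n,n+'0.png'); T=im['world_to_cam']; print(n,-T[:3,:3].T@T[:3,3],im['mtx'][0,0])
print(get_obs())
E
```

```text
pics
top [ 378.91199782  -48.53104704 1164.9812025 ] 517.0844939912228
scene [1223.50258748  360.50663758  815.36275138] 449.0750463213658
wrist [122.69734705 567.30566464 374.37075629] 387.2029478260758
{'clock': 0.15, 'qpos': array([ 1.11297336e+00,  2.76453385e-01,  1.50583498e+00,  3.47519692e-05,
        1.36071359e+00, -1.21016344e-01]), 'dq': array([ 0.0009986 , -0.00070796, -0.00281394,  0.00112944, -0.00174528,
        0.00127959]), 'tau': array([ 8.05685831e-04, -4.17144513e+01, -2.46034080e+01, -2.38163102e-04,
        7.56518362e-03, -1.75154048e-05]), 'position': array([189.8498775 , 542.336935  , 230.63927361]), 'ee_rot': array([-5.26495782e-01, -3.09671932e+00,  2.10613466e-03]), 'wrist_force': array([-0.32233285,  0.38047475, -0.06919785]), 'moment': array([ 0.01741638,  0.00776379, -0.02535805]), 'finger_gap': 85.57062929186108}
```

View pics/top0.png

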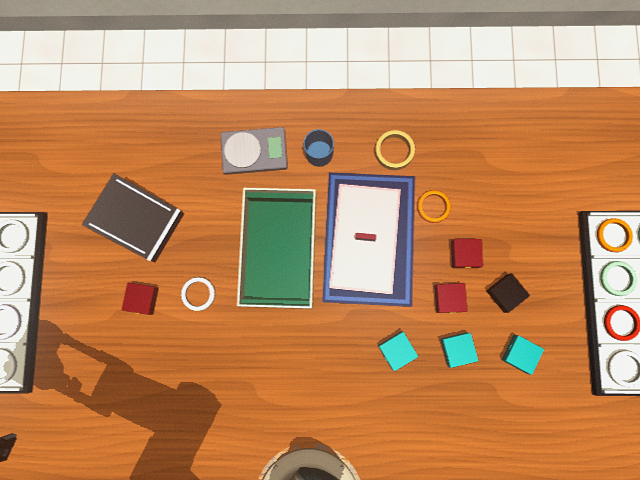

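View pics/scene0.png

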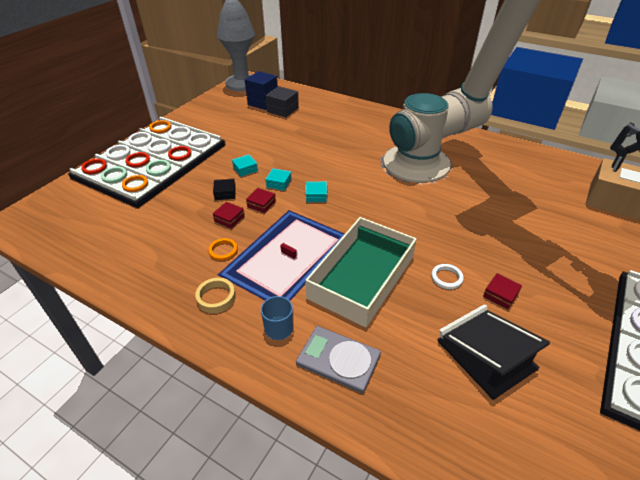

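View pics/wrist0.png

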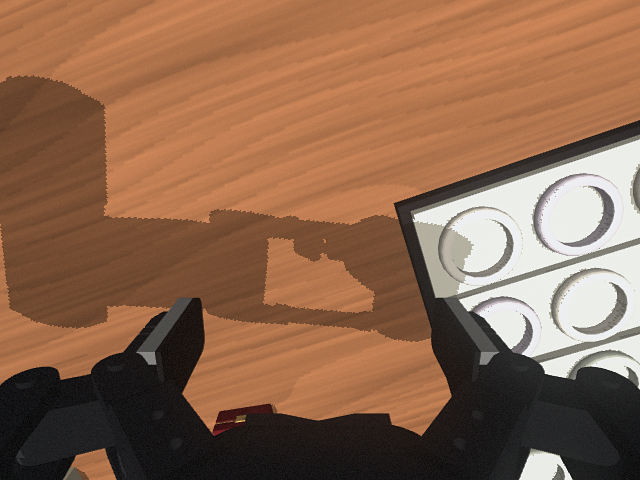

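Candidates in the top view:
- **Wine-red cases:** (140,298), (467,253) and (451,298). Not meant: black (508,293) and turquoise (398,350), (460,349), (523,354).
- **White bangle:** (198,294). Not meant: the rings in the trays.
- **Amber bangle:** (434,206). Not meant: the tape roll (395,149) and the tray ring (614,235).

Next I measure these.

```bash
cat >> h.py <<'E'
def blobs(mask,mn=60):
    n,l,s,c=cv2.connectedComponentsWithStats(mask.astype(np.uint8))
    return [(l==i) for i in range(1,n) if s[i,4]>=mn]
def rect(im,m,z):
    cs,_=cv2.findContours(m.astype(np.uint8),cv2.RETR_EXTERNAL,cv2.CHAIN_APPROX_NONE)
    c=max(cs,key=cv2.contourArea)[:,0]
    P=np.array([ray(im,u,v,z)[:2] for u,v in c],np.float32)
    return cv2.minAreaRect(P),P
def measure(n='top'):
    im=get_image(n); f=im['frame']; hsv=cv2.cvtColor(f,cv2.COLOR_RGB2HSV); p=pts(im)
    H,S,V=[hsv[...,i].astype(int) for i in range(3)]
    r={'im':im,'p':p,'H':H,'S':S,'V':V}
    return r
E
python3 - <<'E'
from h import *
r=measure(); H,S,V,p,im=[r[k] for k in('H','S','V','p','im')]
red=((H<6)|(H>170))&(S>170)&(V>60)&(V<190)
for m in blobs(red,60):
    z=np.median(p[m][:,2]); b,_=rect(im,m&(p[...,2]>z-6),z); v,u=np.nonzero(m); print('red',u.mean(),v.mean(),'z',z,b)
am=(H>10)&(H<24)&(S>200)&(V>200)
for m in blobs(am,80):
    z=np.median(p[m][:,2]); v,u=np.nonzero(m); b,_=rect(im,m,14); print('amber',u.mean(),v.mean(),z,b)
wh=(S<30)&(V>190)
for m in blobs(wh,80):
    z=np.median(p[m][:,2]); v,u=np.nonzero(m)
    if v.mean()<100: continue
    b,_=rect(im,m,z); print('white',u.mean(),v.mean(),z,b)
pk=(V>180)&(p[...,2]<12)&(S<80)
for m in blobs(pk,2000):
    v,u=np.nonzero(m)
    if v.mean()<100: continue
    b,_=rect(im,m,4); print('pink',u.mean(),v.mean(),b)
bl=(H>105)&(H<125)&(S>100)&(p[...,2]<8)
for m in blobs(bl,2000):
    b,_=rect(im,m,0); print('mat',b)
bx=(p[...,2]>58)&(p[...,2]<72)&(V>100)
for m in blobs(bx,100):
    v,u=np.nonzero(m); b,_=rect(im,m,64); print('box',u.mean(),v.mean(),b)
gr=(H>60)&(H<90)&(S>100)
for m in blobs(gr,2000):
    v,u=np.nonzero(m); b,_=rect(im,m,4); print('green',u.mean(),v.mean(),np.median(p[m][:,2]),b)
for u,v in [(130,215),(134,215),(181,210),(152,260),(116,178),(85,223)]: print(u,v,p[v,u])
E
```

```text
red 467.4713930348259 252.61940298507463 z 32.10507350789213 ((524.3848266601562, -349.2620849609375), (62.44552230834961, 59.804080963134766), 89.94910430908203)
red 138.1746231155779 298.15452261306535 z 32.01942992400084 ((424.47979736328125, 373.5290832519531), (63.23799133300781, 61.16330337524414), 81.16548156738281)
red 451.6204287515763 297.6040353089533 z 32.1848345027898 ((425.95489501953125, -309.5836486816406), (61.353092193603516, 61.721988677978516), 2.850236654281616)
red 608.2207792207793 321.2857142857143 z 35.796193362758196 ((375.64202880859375, -644.6636352539062), (26.215147018432617, 67.84921264648438), 83.22631072998047)
red 632.2857142857143 323.12698412698415 z 33.01127975423741 ((369.6357421875, -688.1917114257812), (24.96346664428711, 56.40945816040039), 78.3874740600586)
amber 434.1277777777778 206.00277777777777 13.953625604427796 ((634.2116088867188, -282.779541015625), (72.67198181152344, 71.86583709716797), 89.78730010986328)
amber 614.3677811550152 235.0303951367781 38.78606752547856 ((565.9153442382812, -682.9105834960938), (70.50955963134766, 73.504
[... 3109 characters left out ...]
((533.8942260742188, 67.71495056152344), (158.3477783203125, 258.15472412109375), 88.41841888427734)
box 306.8490566037736 279.9811320754717 ((473.53582763671875, -2.5200347900390625), (61.21921157836914, 174.94717407226562), 67.06118774414062)
green 278.20416253716553 249.55071027419888 4.877851408526233 ((537.2354125976562, 70.55215454101562), (144.10821533203125, 219.9768524169922), 88.35762023925781)
130 215 [604.3617881  391.2789808   61.22857215]
134 215 [604.76388466 383.26456926  59.14009328]
181 210 [629.30572466 298.92488763  -4.55714327]
152 260 [510.74690463 354.74715755  12.03998364]
116 178 [681.73270202 417.64927719  84.12466586]
85 223 [582.18083096 477.60711236  85.60588637]
```

```bash
python3 - <<'E'
import cv2
a=cv2.imread('pics/top0.png'); cv2.imwrite('pics/c1.png',cv2.resize(a[130:380,70:590],None,fx=1.53,fy=1.53,interpolation=cv2.INTER_CUBIC))
E
```

```text
(no output)
```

View pics/c1.png

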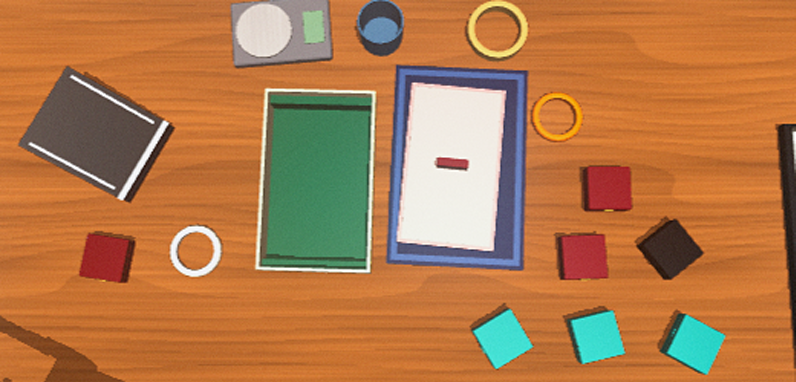

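The crop confirms the choice: three wine-red cases with gold seams, one loose white bangle, and amber at (434,206). I start with case C at (424,373).

```bash
cat > plan.py <<'E'
import numpy as np, sys, json
from plant import get_obs
from scipy.spatial.transform import Rotation as Ro
def cur():
    o=get_obs(); R=Ro.from_rotvec(o['ee_rot']).as_matrix()
    return o,np.array(o['position']),np.degrees(np.arctan2(R[1,1],R[0,1])),R
def plan(wps,start=None,step=50,rot=10):
    """wps: list of (x,y,z,theta,claw, nhold)"""
    o,p,th,R=cur()
    print('t %.2f pos %s th %.2f tilt %.2f gap %.1f F %s q1 %.2f q6 %.2f'%(o['clock'],p.round(1),th,np.degrees(np.arccos(-R[2,2])),o['finger_gap'],o['wrist_force'].round(1),o['qpos'][0],o['qpos'][5]))
    if start is not None: p=np.array(start[:3],float); th=start[3]
    rows=[]
    for w in wps:
        x,y,z,t,claw=w[:5]; d=np.array([x,y,z])-p; dt=(t-th+90)%180-90 if len(w)<7 else t-th
        n=max(1,int(np.ceil(max(np.linalg.norm(d)/step,abs(dt)/rot))))
        for i in range(n):
            k=n-i; d=np.array([x,y,z])-p
            ddt=(t-th+90)%180-90 if len(w)<7 else t-th
            s=d/k; a=np.radians(th); ey=np.array([np.cos(a),np.sin(a),0]); ex=np.array([-np.sin(a),np.cos(a),0])
            # tool z down: x = y cross z
            ex=np.cross(ey,[0,0,-1]); ez=np.array([0,0,-1])
            r=[round(2*float(s@e))/2 for e in (ex,ey,ez)]; tw=round(-2*ddt/k)/2
            p=p+r[0]*ex+r[1]*ey+r[2]*ez; th=th-tw
            rows.append(dict(claw=claw,dx=r[0],dy=r[1],dz=r[2],twist=tw))
        for _ in range(w[5] if len(w)>5 else 0): rows.append(dict(claw=claw,dx=0,dy=0,dz=0,twist=0))
    while len(rows)%5: rows.append(dict(claw=rows[-1]['claw'],dx=0,dy=0,dz=0,twist=0))
    for i in range(0,len(rows),5): print(json.dumps(rows[i:i+5]))
    print('end',p.round(1),round(th,2))
E
python3 - <<'E'
from plan import *
plan([(424.5,373.5,100,81.2,85),(424.5,373.5,0,81.2,85)])
E
```

```text
t 0.20 pos [189.9 542.4 230.8] th 70.70 tilt 0.06 gap 85.4 F [-0.   0.8  0.3] q1 1.11 q6 -0.12
[{"claw": 85, "dx": -39.5, "dy": -11.5, "dz": 18.5, "twist": -1.5}, {"claw": 85, "dx": -39.5, "dy": -13.0, "dz": 18.5, "twist": -1.5}, {"claw": 85, "dx": -39.0, "dy": -13.5, "dz": 19.0, "twist": -1.5}, {"claw": 85, "dx": -38.5, "dy": -15.0, "dz": 18.5, "twist": -1.5}, {"claw": 85, "dx": -38.0, "dy": -16.0, "dz": 19.0, "twist": -1.5}]
[{"claw": 85, "dx": -38.0, "dy": -16.5, "dz": 18.5, "twist": -1.5}, {"claw": 85, "dx": -37.0, "dy": -18.0, "dz": 19.0, "twist": -1.5}, {"claw": 85, "dx": 0.0, "dy": 0.0, "dz": 50.0, "twist": 0.0}, {"claw": 85, "dx": 0.0, "dy": 0.0, "dz": 50.0, "twist": 0.0}, {"claw": 85, "dx": 0, "dy": 0, "dz": 0, "twist": 0}]
end [ 4.243e+02  3.733e+02 -2.000e-01] 81.2
```

Emit:
drive_tool(motion=[{"claw": 85, "dx": -39.5, "dy": -11.5, "dz": 18.5, "twist": -1.5}, {"claw": 85, "dx": -39.5, "dy": -13, "dz": 18.5, "twist": -1.5}, {"claw": 85, "dx": -39, "dy": -13.5, "dz": 19, "twist": -1.5}, {"claw": 85, "dx": -38.5, "dy": -15, "dz": 18.5, "twist": -1.5}, {"claw": 85, "dx": -38, "dy": -16, "dz": 19, "twist": -1.5}])

```text
clock: 0.82
position: [358.5, 421.0, 137.2]
ee_rot: [0.321, 3.125, 0.0]
wrist_force: [0.9, 0.6, -0.9]
finger_gap: 84.9
```

Emit:
drive_tool(motion=[{"claw": 85, "dx": -38, "dy": -16.5, "dz": 18.5, "twist": -1.5}, {"claw": 85, "dx": -37, "dy": -18, "dz": 19, "twist": -1.5}, {"claw": 85, "dx": 0, "dy": 0, "dz": 40, "twist": 0}, {"claw": 85, "dx": 0, "dy": 0, "dz": 0, "twist": 0}, {"claw": 85, "dx": 0, "dy": 0, "dz": 0, "twist": 0}])

```text
clock: 1.45
position: [424.7, 374.2, 61.1]
ee_rot: [0.24, 3.132, 0.001]
wrist_force: [-0.0, -0.4, 0.5]
finger_gap: 84.5
```

```bash
python3 - <<'E'
from plan import *
from h import *
save('wrist','w1.png')
plan([(424.5,373.5,0,81.2,85),(424.5,373.5,0,81.2,40,3),(424.5,373.5,110,81.2,40)])
E
```

```text
t 1.50 pos [425.  374.5  61.7] th 81.24 tilt 0.14 gap 84.9 F [ 0.2 -0.5  0.6] q1 0.60 q6 -0.82
[{"claw": 85, "dx": 0.0, "dy": -0.5, "dz": 31.0, "twist": 0.0}, {"claw": 85, "dx": 0.5, "dy": -0.5, "dz": 30.5, "twist": 0.0}, {"claw": 40, "dx": 0.0, "dy": 0.0, "dz": 0.0, "twist": 0.0}, {"claw": 40, "dx": 0, "dy": 0, "dz": 0, "twist": 0}, {"claw": 40, "dx": 0, "dy": 0, "dz": 0, "twist": 0}]
[{"claw": 40, "dx": 0, "dy": 0, "dz": 0, "twist": 0}, {"claw": 40, "dx": 0.0, "dy": 0.0, "dz": -36.5, "twist": 0.0}, {"claw": 40, "dx": 0.0, "dy": 0.0, "dz": -36.5, "twist": 0.0}, {"claw": 40, "dx": 0.0, "dy": 0.0, "dz": -37.0, "twist": 0.0}, {"claw": 40, "dx": 0, "dy": 0, "dz": 0, "twist": 0}]
end [424.4 373.6 110.2] 81.24
```

View pics/w1.png

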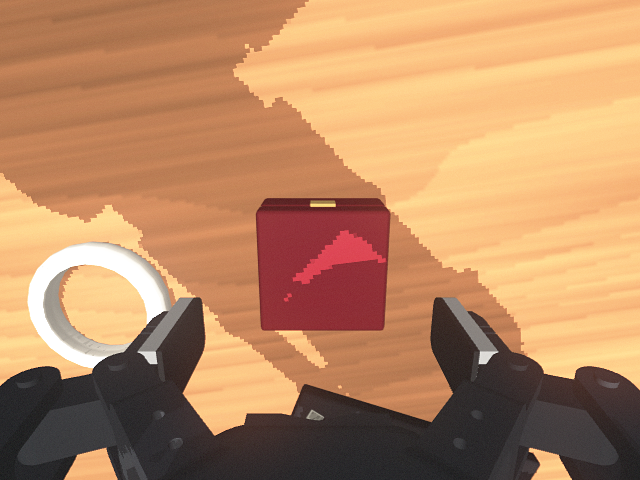

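The wrist view shows the case centred between the fingers at about (322,270). Descend and grip.

Emit:
drive_tool(motion=[{"claw": 85, "dx": 0, "dy": -0.5, "dz": 31, "twist": 0}, {"claw": 85, "dx": 0, "dy": 0, "dz": 30, "twist": 0}, {"claw": 40, "dx": 0, "dy": 0, "dz": 0, "twist": 0}, {"claw": 40, "dx": 0, "dy": 0, "dz": 0, "twist": 0}, {"claw": 40, "dx": 0, "dy": 0, "dz": 0, "twist": 0}])

```text
clock: 2.12
position: [425.4, 374.0, 1.1]
ee_rot: [0.24, 3.13, 0.003]
wrist_force: [0.3, -0.4, 0.5]
finger_gap: 60.8
```

Emit:
drive_tool(motion=[{"claw": 40, "dx": 0, "dy": 0, "dz": 0, "twist": 0}, {"claw": 40, "dx": 0, "dy": 0, "dz": 0, "twist": 0}, {"claw": 40, "dx": 0, "dy": 0, "dz": -36, "twist": 0}, {"claw": 40, "dx": 0, "dy": 0, "dz": -37, "twist": 0}, {"claw": 40, "dx": 0, "dy": 0, "dz": -37, "twist": 0}])

```text
clock: 2.75
position: [424.2, 372.8, 110.4]
ee_rot: [-0.241, -3.132, 0.0]
wrist_force: [0.7, 0.7, -0.4]
finger_gap: 61.1
```

```bash
python3 - <<'E'
from plan import *
from h import *
save('wrist','w2.png')
# box frame
import numpy as np
def B(x,y,c=(533.9,67.7),a=-1.58):
    a=np.radians(a); return c[0]+x*np.cos(a)-y*np.sin(a), c[1]+x*np.sin(a)+y*np.cos(a)
for k in(-76,0,76): print(k,B(k,0))
x,y=B(-76,0)
plan([(x,y,112,88.4,40),(x,y,40,88.4,40)])
E
```

```text
-76 (np.float64(457.92889515204456), np.float64(69.79552575287701))
0 (np.float64(533.9), np.float64(67.7))
76 (np.float64(609.8711048479554), np.float64(65.604474247123))
t 2.80 pos [426.9 374.8 115.5] th 81.21 tilt 0.52 gap 61.0 F [ 0.3 -0.1  0.9] q1 0.60 q6 -0.82
[{"claw": 40, "dx": -11.0, "dy": -42.5, "dz": 0.5, "twist": -1.0}, {"claw": 40, "dx": -10.5, "dy": -42.5, "dz": 0.5, "twist": -1.0}, {"claw": 40, "dx": -9.5, "dy": -42.5, "dz": 0.5, "twist": -1.0}, {"claw": 40, "dx": -9.0, "dy": -43.0, "dz": 0.5, "twist": -1.0}, {"claw": 40, "dx": -8.0, "dy": -43.0, "dz": 0.5, "twist": -1.0}]
[{"claw": 40, "dx": -7.0, "dy": -43.0, "dz": 0.5, "twist": -1.0}, {"claw": 40, "dx": -6.5, "dy": -43.5, "dz": 0.5, "twist": -1.0}, {"claw": 40, "dx": 0.0, "dy": 0.0, "dz": 36.0, "twist": 0.0}, {"claw": 40, "dx": 0.0, "dy": 0.0, "dz": 36.0, "twist": 0.0}, {"claw": 40, "dx": 0, "dy": 0, "dz": 0, "twist": 0}]
end [457.8  69.9  40. ] 88.21
```

View pics/w2.png

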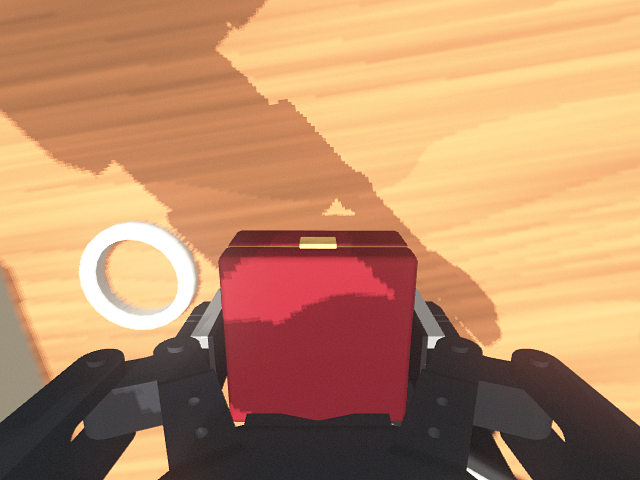

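```bash
cat >> plan.py <<'E'
def B(x,y,c=(533.9,67.7),a=-1.58):
    a=np.radians(a); return c[0]+x*np.cos(a)-y*np.sin(a), c[1]+x*np.sin(a)+y*np.cos(a)
E
python3 - <<'E'
from plan import *
x,y=B(-74,0)
plan([(x,y,112,88.4,40),(x,y,40,88.4,40)])
E
```

```text
t 2.80 pos [426.9 374.8 115.5] th 81.21 tilt 0.52 gap 61.0 F [ 0.3 -0.1  0.9] q1 0.60 q6 -0.82
[{"claw": 40, "dx": -11.5, "dy": -42.5, "dz": 0.5, "twist": -1.0}, {"claw": 40, "dx": -10.5, "dy": -42.5, "dz": 0.5, "twist": -1.0}, {"claw": 40, "dx": -10.0, "dy": -42.5, "dz": 0.5, "twist": -1.0}, {"claw": 40, "dx": -9.0, "dy": -43.0, "dz": 0.5, "twist": -1.0}, {"claw": 40, "dx": -8.5, "dy": -43.0, "dz": 0.5, "twist": -1.0}]
[{"claw": 40, "dx": -7.5, "dy": -43.0, "dz": 0.5, "twist": -1.0}, {"claw": 40, "dx": -6.5, "dy": -43.5, "dz": 0.5, "twist": -1.0}, {"claw": 40, "dx": 0.0, "dy": 0.0, "dz": 36.0, "twist": 0.0}, {"claw": 40, "dx": 0.0, "dy": 0.0, "dz": 36.0, "twist": 0.0}, {"claw": 40, "dx": 0, "dy": 0, "dz": 0, "twist": 0}]
end [459.8  69.7  40. ] 88.21
```

Emit:
drive_tool(motion=[{"claw": 40, "dx": -11.5, "dy": -42.5, "dz": 0, "twist": -1}, {"claw": 40, "dx": -10.5, "dy": -42.5, "dz": 0, "twist": -1}, {"claw": 40, "dx": -10, "dy": -42.5, "dz": 0, "twist": -1}, {"claw": 40, "dx": -9, "dy": -43, "dz": 0, "twist": -1}, {"claw": 40, "dx": -8.5, "dy": -43, "dz": 0, "twist": -1}])

```text
clock: 3.42
position: [448.2, 153.7, 109.3]
ee_rot: [0.103, 3.14, 0.0]
wrist_force: [0.9, 0.7, -1.0]
finger_gap: 60.9
```

Emit:
drive_tool(motion=[{"claw": 40, "dx": -7.5, "dy": -43, "dz": 0, "twist": -1}, {"claw": 40, "dx": -6.5, "dy": -43, "dz": 0, "twist": -1}, {"claw": 40, "dx": 0, "dy": 0, "dz": 30, "twist": 0}, {"claw": 40, "dx": 0, "dy": 0, "dz": 0, "twist": 0}, {"claw": 40, "dx": 0, "dy": 0, "dz": 0, "twist": 0}])

```text
clock: 4.05
position: [457.6, 68.8, 79.7]
ee_rot: [0.049, 3.141, 0.0]
wrist_force: [-0.1, 0.2, 0.3]
finger_gap: 60.8
```

```bash
python3 - <<'E'
from plan import *
from h import *
save('wrist','w3.png');save('scene','s3.png')
x,y=B(-74,0)
plan([(x,y,5,88.4,40,2),(x,y,5,88.4,85,2),(x,y,115,88.4,85)])
E
```

```text
t 4.15 pos [458.   69.   80.1] th 88.26 tilt 0.10 gap 61.1 F [ 0.6 -0.3 -0.7] q1 -0.00 q6 -1.54
[{"claw": 40, "dx": -1.0, "dy": 0.5, "dz": 37.5, "twist": 0.0}, {"claw": 40, "dx": -1.0, "dy": 0.5, "dz": 37.5, "twist": 0.0}, {"claw": 40, "dx": 0, "dy": 0, "dz": 0, "twist": 0}, {"claw": 40, "dx": 0, "dy": 0, "dz": 0, "twist": 0}, {"claw": 85, "dx": 0.0, "dy": 0.0, "dz": 0.0, "twist": 0.0}]
[{"claw": 85, "dx": 0, "dy": 0, "dz": 0, "twist": 0}, {"claw": 85, "dx": 0, "dy": 0, "dz": 0, "twist": 0}, {"claw": 85, "dx": 0.0, "dy": 0.0, "dz": -36.5, "twist": 0.0}, {"claw": 85, "dx": 0.0, "dy": 0.0, "dz": -36.5, "twist": 0.0}, {"claw": 85, "dx": 0.0, "dy": 0.0, "dz": -37.0, "twist": 0.0}]
end [460.1  70.  115.1] 88.26
```

View pics/w3.png

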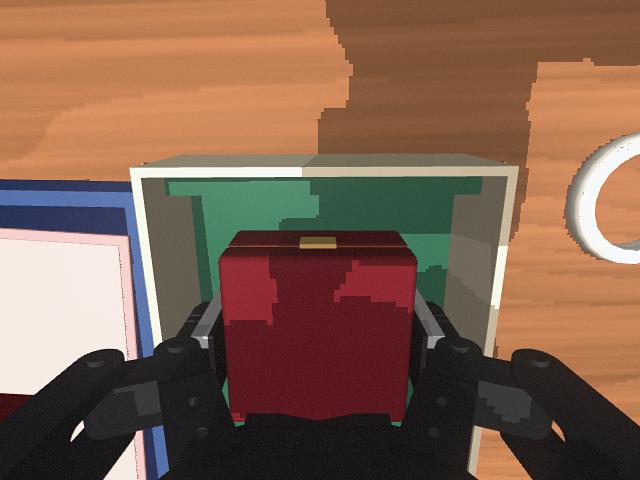

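View pics/s3.png

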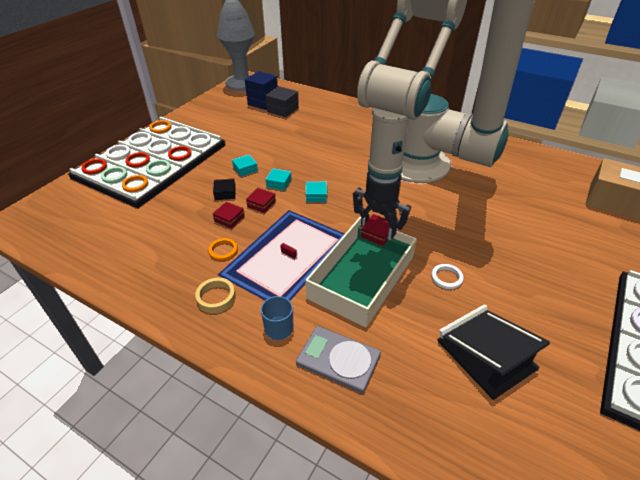

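The case is centred between the box walls. Lower and release.

Emit:
drive_tool(motion=[{"claw": 40, "dx": -1, "dy": 0.5, "dz": 37, "twist": 0}, {"claw": 40, "dx": -1, "dy": 0, "dz": 37, "twist": 0}, {"claw": 40, "dx": 0, "dy": 0, "dz": 0, "twist": 0}, {"claw": 85, "dx": 0, "dy": 0, "dz": 0, "twist": 0}, {"claw": 85, "dx": 0, "dy": 0, "dz": 0, "twist": 0}])

```text
clock: 4.78
position: [460.1, 69.2, 6.1]
ee_rot: [0.048, 3.139, 0.0]
wrist_force: [-0.6, -0.5, -0.8]
finger_gap: 85.1
```

Emit:
drive_tool(motion=[{"claw": 85, "dx": 0, "dy": 0, "dz": 0, "twist": 0}, {"claw": 85, "dx": 0, "dy": 0, "dz": -30, "twist": 0}, {"claw": 85, "dx": 0, "dy": 0, "dz": -40, "twist": 0}, {"claw": 85, "dx": 0, "dy": 0, "dz": -40, "twist": 0}, {"claw": 85, "dx": 0, "dy": 0, "dz": 0, "twist": 0}])

```text
clock: 5.4
position: [461.9, 69.0, 118.6]
ee_rot: [0.049, 3.133, 0.0]
wrist_force: [0.9, -0.5, -1.5]
finger_gap: 84.8
```

```bash
cat >> h.py <<'E'
def reds(r):
    H,S,V,p,im=[r[k] for k in('H','S','V','p','im')]
    for m in blobs(((H<6)|(H>170))&(S>160)&(V>50)&(V<230),60):
        z=np.median(p[m][:,2]); mm=m&(abs(p[...,2]-z)<5)
        if mm.sum()<30: continue
        b,_=rect(im,mm,z); v,u=np.nonzero(m)
        if u.mean()<590: print('red',u.mean().round(),v.mean().round(),'z',z.round(1),np.round(b[0],1),np.round(b[1],1),round(b[2],1))
E
python3 - <<'E'
from plan import *
from h import *
r=measure(); reds(r)
cv2.imwrite('pics/t4.png',cv2.cvtColor(r['im']['frame'],cv2.COLOR_RGB2BGR))
plan([(426,-309.6,115,92.85,85),(426,-309.6,60,92.85,85,2)])
E
```

```text
red 467.0 253.0 z 32.3 [ 524.3 -349.1] [61.5 59.8] 89.9
red 451.0 298.0 z 32.3 [ 425.9 -310. ] [61.3 61.7] 2.6
t 5.45 pos [460.3  68.9 116.9] th 88.20 tilt 0.23 gap 85.1 F [ 0.1  0.6 -0.1] q1 -0.00 q6 -1.54
[{"claw": 85, "dx": 3.0, "dy": -47.5, "dz": 0.0, "twist": -0.5}, {"claw": 85, "dx": 3.0, "dy": -47.5, "dz": 0.5, "twist": -0.5}, {"claw": 85, "dx": 3.5, "dy": -47.5, "dz": 0.0, "twist": -0.5}, {"claw": 85, "dx": 4.0, "dy": -47.5, "dz": 0.5, "twist": -0.5}, {"claw": 85, "dx": 4.5, "dy": -47.0, "dz": 0.0, "twist": -0.5}]
[{"claw": 85, "dx": 5.0, "dy": -47.0, "dz": 0.5, "twist": -0.5}, {"claw": 85, "dx": 5.5, "dy": -47.5, "dz": 0.0, "twist": -1.0}, {"claw": 85, "dx": 6.0, "dy": -47.0, "dz": 0.5, "twist": -0.5}, {"claw": 85, "dx": 0.0, "dy": 0.0, "dz": 27.5, "twist": 0.0}, {"claw": 85, "dx": 0.0, "dy": 0.0, "dz": 27.5, "twist": 0.0}]
[{"claw": 85, "dx": 0, "dy": 0, "dz": 0, "twist": 0}, {"claw": 85, "dx": 0, "dy": 0, "dz": 0, "twist": 0}, {"claw": 85, "dx": 0, "dy": 0, "dz": 0, "twist": 0}, {"claw": 85, "dx": 0, "dy": 0, "dz": 0, "twist": 0}, {"claw": 85, "dx": 0, "dy": 0, "dz": 0, "twist": 0}]
end [ 425.9 -309.7   59.9] 92.7
```

View pics/t4.png

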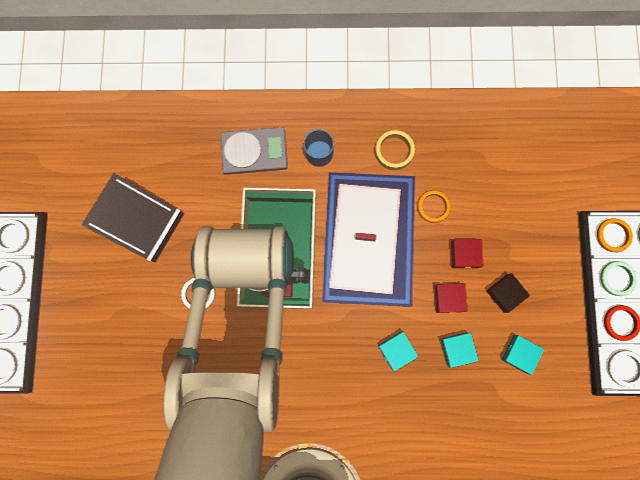

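Emit:
drive_tool(motion=[{"claw": 85, "dx": 3, "dy": -47.5, "dz": 0, "twist": -0.5}, {"claw": 85, "dx": 3, "dy": -47.5, "dz": 0.5, "twist": -0.5}, {"claw": 85, "dx": 3.5, "dy": -47.5, "dz": 0, "twist": -0.5}, {"claw": 85, "dx": 4, "dy": -47.5, "dz": 0.5, "twist": -0.5}, {"claw": 85, "dx": 4.5, "dy": -47, "dz": 0, "twist": -0.5}])

```text
clock: 6.08
position: [436.8, -168.8, 112.9]
ee_rot: [0.019, -3.139, -0.002]
wrist_force: [0.3, 0.2, 0.5]
finger_gap: 85.1
```

Emit:
drive_tool(motion=[{"claw": 85, "dx": 5, "dy": -47, "dz": 0.5, "twist": -0.5}, {"claw": 85, "dx": 5.5, "dy": -47.5, "dz": 0, "twist": -1}, {"claw": 85, "dx": 6, "dy": -47, "dz": 0.5, "twist": -0.5}, {"claw": 85, "dx": 0, "dy": 0, "dz": 55, "twist": 0}, {"claw": 85, "dx": 0, "dy": 0, "dz": 0, "twist": 0}])

```text
clock: 6.7
position: [421.1, -306.8, 53.9]
ee_rot: [0.072, -3.132, -0.014]
wrist_force: [-0.4, 1.7, -0.0]
finger_gap: 85.0
```

```bash
python3 - <<'E'
from plan import *
from h import *
save('wrist','w5.png')
plan([(426,-309.8,1,92.7,85),(426,-309.8,1,92.7,40,2),(426,-309.8,1,92.7,40,2),(426,-309.8,115,92.7,40)])
E
```

```text
t 6.75 pos [ 422.8 -307.8   56.1] th 92.68 tilt 0.43 gap 85.3 F [ 0.2  0.1 -0.4] q1 -0.76 q6 -2.38
[{"claw": 85, "dx": -1.5, "dy": -1.0, "dz": 27.5, "twist": 0.0}, {"claw": 85, "dx": -1.5, "dy": -1.0, "dz": 27.5, "twist": 0.0}, {"claw": 40, "dx": 0.0, "dy": 0.0, "dz": 0.0, "twist": 0.0}, {"claw": 40, "dx": 0, "dy": 0, "dz": 0, "twist": 0}, {"claw": 40, "dx": 0, "dy": 0, "dz": 0, "twist": 0}]
[{"claw": 40, "dx": 0.0, "dy": 0.0, "dz": 0.0, "twist": 0.0}, {"claw": 40, "dx": 0, "dy": 0, "dz": 0, "twist": 0}, {"claw": 40, "dx": 0, "dy": 0, "dz": 0, "twist": 0}, {"claw": 40, "dx": 0.0, "dy": 0.0, "dz": -38.0, "twist": 0.0}, {"claw": 40, "dx": 0.0, "dy": 0.0, "dz": -38.0, "twist": 0.0}]
[{"claw": 40, "dx": 0.0, "dy": 0.0, "dz": -38.0, "twist": 0.0}, {"claw": 40, "dx": 0, "dy": 0, "dz": 0, "twist": 0}, {"claw": 40, "dx": 0, "dy": 0, "dz": 0, "twist": 0}, {"claw": 40, "dx": 0, "dy": 0, "dz": 0, "twist": 0}, {"claw": 40, "dx": 0, "dy": 0, "dz": 0, "twist": 0}]
end [ 425.9 -309.6  115.1] 92.68
```

View pics/w5.png

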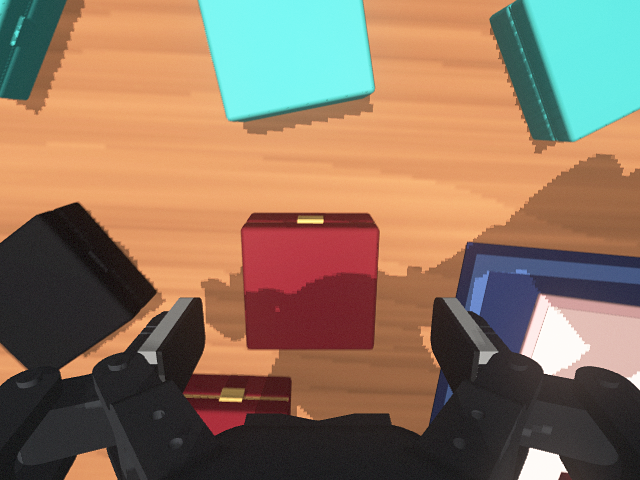

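Emit:
drive_tool(motion=[{"claw": 85, "dx": -1.5, "dy": -1.5, "dz": 27.5, "twist": 0}, {"claw": 85, "dx": -1.5, "dy": -1, "dz": 27.5, "twist": 0}, {"claw": 40, "dx": 0, "dy": 0, "dz": 0, "twist": 0}, {"claw": 40, "dx": 0, "dy": 0, "dz": 0, "twist": 0}, {"claw": 40, "dx": 0, "dy": 0, "dz": 0, "twist": 0}])

```text
clock: 7.38
position: [429.0, -312.5, 4.9]
ee_rot: [-0.075, 3.139, -0.003]
wrist_force: [-0.6, -0.8, -0.8]
finger_gap: 60.8
```

Emit:
drive_tool(motion=[{"claw": 40, "dx": 0, "dy": 0, "dz": 0, "twist": 0}, {"claw": 40, "dx": 0, "dy": 0, "dz": -36, "twist": 0}, {"claw": 40, "dx": 0, "dy": 0, "dz": -38, "twist": 0}, {"claw": 40, "dx": 0, "dy": 0, "dz": -36, "twist": 0}, {"claw": 40, "dx": 0, "dy": 0, "dz": 0, "twist": 0}])

```text
clock: 8.0
position: [429.7, -313.6, 116.4]
ee_rot: [-0.074, 3.136, -0.008]
wrist_force: [0.5, -0.6, -1.6]
finger_gap: 61.1
```

```bash
python3 - <<'E'
from plan import *
x,y=B(0,0)
plan([(x,y,113,88.4,40),(x,y,80,88.4,40,1)])
E
```

```text
t 8.00 pos [ 429.7 -313.6  116.4] th 92.71 tilt 0.41 gap 61.1 F [ 0.5 -0.6 -1.6] q1 -0.76 q6 -2.38
[{"claw": 40, "dx": -15.5, "dy": 47.0, "dz": 0.5, "twist": 0.5}, {"claw": 40, "dx": -15.0, "dy": 47.0, "dz": 0.5, "twist": 0.5}, {"claw": 40, "dx": -14.5, "dy": 47.5, "dz": 0.5, "twist": 0.5}, {"claw": 40, "dx": -14.0, "dy": 47.5, "dz": 0.5, "twist": 0.5}, {"claw": 40, "dx": -13.5, "dy": 47.5, "dz": 0.5, "twist": 0.5}]
[{"claw": 40, "dx": -13.0, "dy": 47.5, "dz": 0.5, "twist": 0.5}, {"claw": 40, "dx": -12.5, "dy": 47.5, "dz": 0.0, "twist": 0.5}, {"claw": 40, "dx": -12.5, "dy": 48.0, "dz": 0.5, "twist": 1.0}, {"claw": 40, "dx": 0.0, "dy": 0.0, "dz": 33.0, "twist": 0.0}, {"claw": 40, "dx": 0, "dy": 0, "dz": 0, "twist": 0}]
end [533.8  67.8  79.9] 88.21
```

Emit:
drive_tool(motion=[{"claw": 40, "dx": -15.5, "dy": 47, "dz": 0.5, "twist": 0.5}, {"claw": 40, "dx": -15.5, "dy": 47, "dz": 0.5, "twist": 0.5}, {"claw": 40, "dx": -15, "dy": 47.5, "dz": 0.5, "twist": 0.5}, {"claw": 40, "dx": -14, "dy": 47.5, "dz": 0.5, "twist": 0.5}, {"claw": 40, "dx": -14, "dy": 47.5, "dz": 0.5, "twist": 0.5}])

```text
clock: 8.62
position: [494.3, -71.7, 109.6]
ee_rot: [0.005, -3.14, -0.001]
wrist_force: [0.8, 0.6, -0.4]
finger_gap: 61.2
```

Emit:
drive_tool(motion=[{"claw": 40, "dx": -13.5, "dy": 47.5, "dz": 0.5, "twist": 0.5}, {"claw": 40, "dx": -13, "dy": 47.5, "dz": 0, "twist": 0.5}, {"claw": 40, "dx": -12.5, "dy": 48, "dz": 0.5, "twist": 1}, {"claw": 40, "dx": 0, "dy": 0, "dz": 30, "twist": 0}, {"claw": 40, "dx": 0, "dy": 0, "dz": 0, "twist": 0}])

```text
clock: 9.25
position: [531.6, 70.0, 76.8]
ee_rot: [-0.047, -3.133, 0.0]
wrist_force: [-1.0, -0.4, -0.5]
finger_gap: 61.0
```

```bash
python3 - <<'E'
from plan import *
from h import *
save('wrist','w6.png')
x,y=B(2,0)
plan([(x,y,9.5,88.4,40,1)])
E
```

```text
t 9.30 pos [532.9  69.4  78.2] th 88.22 tilt 0.27 gap 60.8 F [-1.   0.2 -1. ] q1 0.00 q6 -1.54
[{"claw": 40, "dx": -1.5, "dy": -1.0, "dz": 34.5, "twist": 0.0}, {"claw": 40, "dx": -1.5, "dy": -0.5, "dz": 34.0, "twist": 0.0}, {"claw": 40, "dx": 0, "dy": 0, "dz": 0, "twist": 0}, {"claw": 40, "dx": 0, "dy": 0, "dz": 0, "twist": 0}, {"claw": 40, "dx": 0, "dy": 0, "dz": 0, "twist": 0}]
end [535.9  67.8   9.7] 88.22
```

View pics/w6.png

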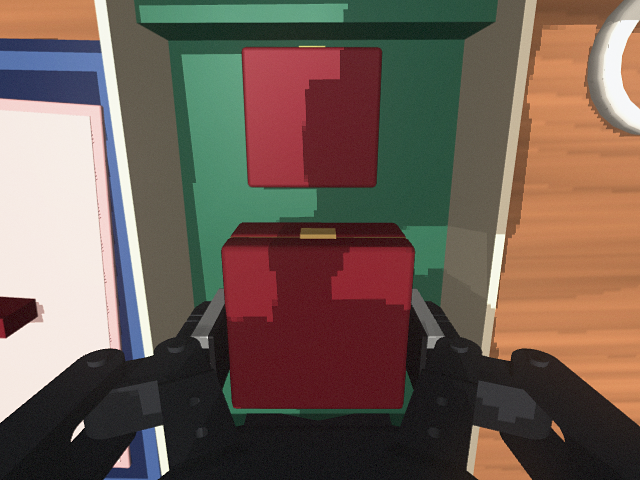

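The first case stands well in the box and the second is centred. Lower it.

Emit:
drive_tool(motion=[{"claw": 40, "dx": -1.5, "dy": -1, "dz": 34.5, "twist": 0}, {"claw": 40, "dx": -1.5, "dy": -0.5, "dz": 34, "twist": 0}, {"claw": 40, "dx": 0, "dy": 0, "dz": 0, "twist": 0}, {"claw": 40, "dx": 0, "dy": 0, "dz": 0, "twist": 0}, {"claw": 85, "dx": 0, "dy": 0, "dz": 0, "twist": 0}])

```text
clock: 9.93
position: [538.7, 67.6, 12.8]
ee_rot: [0.05, 3.139, 0.0]
wrist_force: [-0.6, -0.2, -0.4]
finger_gap: 77.1
```

Emit:
drive_tool(motion=[{"claw": 85, "dx": 0, "dy": 0, "dz": 0, "twist": 0}, {"claw": 85, "dx": 0, "dy": 0, "dz": 0, "twist": 0}, {"claw": 85, "dx": 0, "dy": 0, "dz": -30, "twist": 0}, {"claw": 85, "dx": 0, "dy": 0, "dz": -40, "twist": 0}, {"claw": 85, "dx": 0, "dy": 0, "dz": -38, "twist": 0}])

```text
clock: 10.55
position: [537.6, 67.8, 120.6]
ee_rot: [0.049, 3.141, 0.0]
wrist_force: [0.6, -0.9, -0.2]
finger_gap: 84.8
```

```bash
python3 - <<'E'
from plan import *
from h import *
r=measure(); reds(r)
plan([(524.3,-349,117,90,85),(524.3,-349,60,90,85,1)])
E
```

```text
red 467.0 253.0 z 32.1 [ 524.4 -349.4] [62.2 59.8] 89.9
red 289.0 253.0 z 36.5 [523.2  44.5] [35.6 15.4] 0.6
red 287.0 282.0 z 35.8 [458.4  47.2] [59.  17.5] 0.6
t 10.60 pos [540.9  67.9 125.7] th 88.22 tilt 0.55 gap 85.1 F [2.3 0.5 3.4] q1 -0.00 q6 -1.54
[{"claw": 85, "dx": 0.5, "dy": -46.5, "dz": 1.0, "twist": 0.0}, {"claw": 85, "dx": 0.5, "dy": -46.5, "dz": 1.0, "twist": 0.0}, {"claw": 85, "dx": 0.5, "dy": -46.5, "dz": 1.0, "twist": -0.5}, {"claw": 85, "dx": 1.0, "dy": -46.5, "dz": 1.0, "twist": 0.0}, {"claw": 85, "dx": 0.5, "dy": -46.0, "dz": 1.0, "twist": -0.5}]
[{"claw": 85, "dx": 1.0, "dy": -46.5, "dz": 1.0, "twist": 0.0}, {"claw": 85, "dx": 1.0, "dy": -46.0, "dz": 1.0, "twist": -0.5}, {"claw": 85, "dx": 2.0, "dy": -46.5, "dz": 1.0, "twist": 0.0}, {"claw": 85, "dx": 1.5, "dy": -46.0, "dz": 0.5, "twist": -0.5}, {"claw": 85, "dx": 0.0, "dy": 0.0, "dz": 28.5, "twist": 0.0}]
[{"claw": 85, "dx": 0.0, "dy": 0.0, "dz": 28.5, "twist": 0.0}, {"claw": 85, "dx": 0, "dy": 0, "dz": 0, "twist": 0}, {"claw": 85, "dx": 0, "dy": 0, "dz": 0, "twist": 0}, {"claw": 85, "dx": 0, "dy": 0, "dz": 0, "twist": 0}, {"claw": 85, "dx": 0, "dy": 0, "dz": 0, "twist": 0}]
end [ 524.3 -348.8   60.2] 90.22
```

Emit:
drive_tool(motion=[{"claw": 85, "dx": 0, "dy": -46.5, "dz": 0, "twist": 0}, {"claw": 85, "dx": 0.5, "dy": -46.5, "dz": 0, "twist": 0}, {"claw": 85, "dx": 0.5, "dy": -46.5, "dz": 0, "twist": -0.5}, {"claw": 85, "dx": 1, "dy": -46.5, "dz": 0, "twist": 0}, {"claw": 85, "dx": 0.5, "dy": -46, "dz": 0, "twist": -0.5}])

```text
clock: 11.22
position: [528.5, -165.4, 119.4]
ee_rot: [0.021, 3.141, 0.0]
wrist_force: [0.9, -0.1, -0.2]
finger_gap: 84.8
```

Emit:
drive_tool(motion=[{"claw": 85, "dx": 1, "dy": -46.5, "dz": 0, "twist": 0}, {"claw": 85, "dx": 1, "dy": -46, "dz": 0, "twist": -0.5}, {"claw": 85, "dx": 1, "dy": -46.5, "dz": 0, "twist": 0}, {"claw": 85, "dx": 1, "dy": -46, "dz": 0, "twist": -0.5}, {"claw": 85, "dx": 0, "dy": 0, "dz": 0, "twist": 0}])

```text
clock: 11.85
position: [522.9, -352.6, 119.0]
ee_rot: [-0.0, 3.141, -0.003]
wrist_force: [0.4, 1.0, 1.2]
finger_gap: 85.2
```

Emit:
drive_tool(motion=[{"claw": 85, "dx": 0, "dy": 0, "dz": 30, "twist": 0}, {"claw": 85, "dx": 0, "dy": 0, "dz": 30, "twist": 0}, {"claw": 85, "dx": 0, "dy": 0, "dz": 0, "twist": 0}, {"claw": 85, "dx": 0, "dy": 0, "dz": 0, "twist": 0}, {"claw": 85, "dx": 0, "dy": 0, "dz": 0, "twist": 0}])

```text
clock: 12.48
position: [523.9, -349.4, 60.9]
ee_rot: [-0.006, 3.139, -0.003]
wrist_force: [-0.2, -0.3, 0.4]
finger_gap: 85.1
```

```bash
python3 - <<'E'
from plan import *
from h import *
save('wrist','w7.png')
plan([(524.3,-349.3,1,90,85),(524.3,-349.3,1,90,40,3),(524.3,-349.3,115,90,40)])
E
```

```text
t 12.53 pos [ 523.8 -349.4   60.8] th 90.22 tilt 0.15 gap 84.9 F [-0.1 -0.6  0.3] q1 -0.70 q6 -2.27
[{"claw": 85, "dx": 0.0, "dy": 0.0, "dz": 30.0, "twist": 0.0}, {"claw": 85, "dx": -0.5, "dy": 0.0, "dz": 30.0, "twist": 0.0}, {"claw": 40, "dx": 0.0, "dy": 0.0, "dz": 0.0, "twist": 0.0}, {"claw": 40, "dx": 0, "dy": 0, "dz": 0, "twist": 0}, {"claw": 40, "dx": 0, "dy": 0, "dz": 0, "twist": 0}]
[{"claw": 40, "dx": 0, "dy": 0, "dz": 0, "twist": 0}, {"claw": 40, "dx": 0.0, "dy": 0.0, "dz": -38.0, "twist": 0.0}, {"claw": 40, "dx": 0.0, "dy": 0.0, "dz": -38.0, "twist": 0.0}, {"claw": 40, "dx": 0.0, "dy": 0.0, "dz": -38.0, "twist": 0.0}, {"claw": 40, "dx": 0, "dy": 0, "dz": 0, "twist": 0}]
end [ 524.3 -349.4  114.8] 90.22
```

View pics/w7.png

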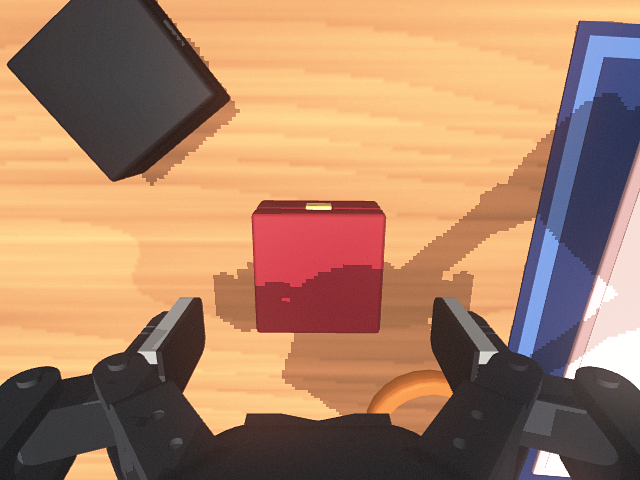

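The third case is centred at (318,268). Grip it.

Emit:
drive_tool(motion=[{"claw": 85, "dx": 0, "dy": 0, "dz": 30, "twist": 0}, {"claw": 85, "dx": -0.5, "dy": 0, "dz": 29, "twist": 0}, {"claw": 40, "dx": 0, "dy": 0, "dz": 0, "twist": 0}, {"claw": 40, "dx": 0, "dy": 0, "dz": 0, "twist": 0}, {"claw": 40, "dx": 0, "dy": 0, "dz": 0, "twist": 0}])

```text
clock: 13.15
position: [524.4, -349.7, 1.8]
ee_rot: [-0.006, 3.139, -0.003]
wrist_force: [0.7, 0.2, -0.9]
finger_gap: 61.1
```

Emit:
drive_tool(motion=[{"claw": 40, "dx": 0, "dy": 0, "dz": 0, "twist": 0}, {"claw": 40, "dx": 0, "dy": 0, "dz": -38, "twist": 0}, {"claw": 40, "dx": 0, "dy": 0, "dz": -38, "twist": 0}, {"claw": 40, "dx": 0, "dy": 0, "dz": -38, "twist": 0}, {"claw": 40, "dx": 0, "dy": 0, "dz": 0, "twist": 0}])

```text
clock: 13.78
position: [525.5, -350.7, 118.4]
ee_rot: [-0.006, 3.135, -0.008]
wrist_force: [0.4, 0.4, -1.5]
finger_gap: 60.7
```

```bash
python3 - <<'E'
from plan import *
x,y=B(75,0)
plan([(x,y,115,88.4,40,1)],start=(524.3,-349.4,115,90.2))
E
```

```text
t 13.78 pos [ 525.5 -350.7  118.4] th 90.20 tilt 0.48 gap 60.7 F [ 0.4  0.4 -1.5] q1 -0.70 q6 -2.27
[{"claw": 40, "dx": -9.5, "dy": 46.0, "dz": 0.0, "twist": 0.0}, {"claw": 40, "dx": -9.5, "dy": 46.0, "dz": 0.0, "twist": 0.0}, {"claw": 40, "dx": -9.5, "dy": 46.0, "dz": 0.0, "twist": 0.5}, {"claw": 40, "dx": -9.0, "dy": 46.0, "dz": 0.0, "twist": 0.0}, {"claw": 40, "dx": -9.0, "dy": 46.0, "dz": 0.0, "twist": 0.5}]
[{"claw": 40, "dx": -9.0, "dy": 46.5, "dz": 0.0, "twist": 0.0}, {"claw": 40, "dx": -9.0, "dy": 46.5, "dz": 0.0, "twist": 0.5}, {"claw": 40, "dx": -8.5, "dy": 46.5, "dz": 0.0, "twist": 0.0}, {"claw": 40, "dx": -8.0, "dy": 46.0, "dz": 0.0, "twist": 0.5}, {"claw": 40, "dx": 0, "dy": 0, "dz": 0, "twist": 0}]
end [608.7  65.4 115. ] 88.2
```

Emit:
drive_tool(motion=[{"claw": 40, "dx": -9.5, "dy": 46, "dz": 0, "twist": 0}, {"claw": 40, "dx": -9.5, "dy": 46, "dz": 0, "twist": 0}, {"claw": 40, "dx": -9.5, "dy": 46, "dz": 0, "twist": 0.5}, {"claw": 40, "dx": -9, "dy": 46, "dz": 0, "twist": 0}, {"claw": 40, "dx": -9, "dy": 46, "dz": 0, "twist": 0.5}])

```text
clock: 14.4
position: [569.3, -117.3, 113.1]
ee_rot: [-0.023, -3.14, -0.001]
wrist_force: [0.4, 0.0, -0.4]
finger_gap: 60.9
```

Emit:
drive_tool(motion=[{"claw": 40, "dx": -9, "dy": 46.5, "dz": 0, "twist": 0}, {"claw": 40, "dx": -9, "dy": 46.5, "dz": 0, "twist": 0.5}, {"claw": 40, "dx": -8.5, "dy": 46.5, "dz": 0, "twist": 0}, {"claw": 40, "dx": -8, "dy": 46, "dz": 0, "twist": 0.5}, {"claw": 40, "dx": 0, "dy": 0, "dz": 30, "twist": 0}])

```text
clock: 15.02
position: [609.8, 69.4, 85.1]
ee_rot: [0.043, 3.136, 0.002]
wrist_force: [-0.2, -0.8, -1.0]
finger_gap: 60.8
```

Emit:
drive_tool(motion=[{"claw": 40, "dx": 0, "dy": 0, "dz": 0, "twist": 0}, {"claw": 40, "dx": 0, "dy": 0, "dz": 0, "twist": 0}, {"claw": 40, "dx": 0, "dy": 0, "dz": 0, "twist": 0}, {"claw": 40, "dx": 0, "dy": 0, "dz": 0, "twist": 0}, {"claw": 40, "dx": 0, "dy": 0, "dz": 0, "twist": 0}])

```text
clock: 15.65
position: [608.1, 65.5, 84.9]
ee_rot: [0.05, 3.14, 0.0]
wrist_force: [-0.1, -0.1, -1.2]
finger_gap: 61.2
```

```bash
python3 - <<'E'
from plan import *
from h import *
save('wrist','w8.png')
x,y=B(75,0)
plan([(x,y,6.5,88.4,40,1)])
E
```

```text
t 15.70 pos [608.   65.6  84.7] th 88.18 tilt 0.04 gap 61.2 F [ 0.3 -0.2 -0.8] q1 -0.01 q6 -1.55
[{"claw": 40, "dx": -0.5, "dy": 0.0, "dz": 39.0, "twist": 0.0}, {"claw": 40, "dx": -0.5, "dy": 0.0, "dz": 39.0, "twist": 0.0}, {"claw": 40, "dx": 0, "dy": 0, "dz": 0, "twist": 0}, {"claw": 40, "dx": 0, "dy": 0, "dz": 0, "twist": 0}, {"claw": 40, "dx": 0, "dy": 0, "dz": 0, "twist": 0}]
end [609.   65.6   6.7] 88.18
```

View pics/w8.png

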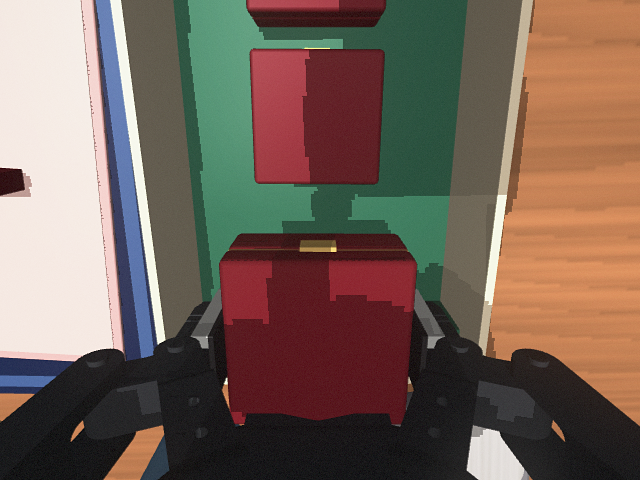

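Emit:
drive_tool(motion=[{"claw": 40, "dx": -0.5, "dy": 0, "dz": 39, "twist": 0}, {"claw": 40, "dx": -0.5, "dy": 0, "dz": 39, "twist": 0}, {"claw": 40, "dx": 0, "dy": 0, "dz": 0, "twist": 0}, {"claw": 40, "dx": 0, "dy": 0, "dz": 0, "twist": 0}, {"claw": 85, "dx": 0, "dy": 0, "dz": 0, "twist": 0}])

```text
clock: 16.32
position: [609.3, 65.8, 7.0]
ee_rot: [0.049, 3.14, 0.0]
wrist_force: [-0.5, -0.4, -0.2]
finger_gap: 77.4
```

Emit:
drive_tool(motion=[{"claw": 85, "dx": 0, "dy": 0, "dz": 0, "twist": 0}, {"claw": 85, "dx": 0, "dy": 0, "dz": 0, "twist": 0}, {"claw": 85, "dx": 0, "dy": 0, "dz": -35, "twist": 0}, {"claw": 85, "dx": 0, "dy": 0, "dz": -45, "twist": 0}, {"claw": 85, "dx": 0, "dy": 0, "dz": -45, "twist": 0}])

```text
clock: 16.95
position: [608.6, 65.8, 132.6]
ee_rot: [-0.049, -3.141, -0.0]
wrist_force: [1.6, 0.3, -0.5]
finger_gap: 84.7
```

```bash
python3 - <<'E'
from plan import *
from h import *
# move aside to above divider left side for look
plan([(480,-125,200,84.3,85,2)],start=(609,65.6,131.7,88.2))
E
```

```text
t 16.95 pos [608.6  65.8 132.6] th 88.21 tilt 0.01 gap 84.7 F [ 1.6  0.3 -0.5] q1 -0.01 q6 -1.55
[{"claw": 85, "dx": 24.5, "dy": -39.0, "dz": -13.5, "twist": 1.0}, {"claw": 85, "dx": 24.0, "dy": -39.5, "dz": -13.5, "twist": 0.5}, {"claw": 85, "dx": 23.5, "dy": -39.5, "dz": -14.0, "twist": 1.0}, {"claw": 85, "dx": 23.0, "dy": -40.0, "dz": -13.5, "twist": 0.5}, {"claw": 85, "dx": 22.5, "dy": -40.0, "dz": -14.0, "twist": 1.0}]
[{"claw": 85, "dx": 0, "dy": 0, "dz": 0, "twist": 0}, {"claw": 85, "dx": 0, "dy": 0, "dz": 0, "twist": 0}, {"claw": 85, "dx": 0, "dy": 0, "dz": 0, "twist": 0}, {"claw": 85, "dx": 0, "dy": 0, "dz": 0, "twist": 0}, {"claw": 85, "dx": 0, "dy": 0, "dz": 0, "twist": 0}]
end [ 479.9 -125.1  200.2] 84.2
```

```bash
python3 - <<'E'
from plan import *
plan([(340,-160,200,-5.7,85,0,1)],start=(609,65.6,131.7,88.2))
E
```

```text
t 16.95 pos [608.6  65.8 132.6] th 88.21 tilt 0.01 gap 84.7 F [ 1.6  0.3 -0.5] q1 -0.01 q6 -1.55
[{"claw": 85, "dx": 26.0, "dy": -23.5, "dz": -7.0, "twist": 9.5}, {"claw": 85, "dx": 22.0, "dy": -27.5, "dz": -7.0, "twist": 9.5}, {"claw": 85, "dx": 17.0, "dy": -30.5, "dz": -7.0, "twist": 9.5}, {"claw": 85, "dx": 12.0, "dy": -33.0, "dz": -7.0, "twist": 9.5}, {"claw": 85, "dx": 6.0, "dy": -34.5, "dz": -6.5, "twist": 9.5}]
[{"claw": 85, "dx": 0.5, "dy": -35.0, "dz": -7.0, "twist": 9.5}, {"claw": 85, "dx": -5.5, "dy": -35.0, "dz": -6.5, "twist": 9.0}, {"claw": 85, "dx": -10.5, "dy": -33.5, "dz": -7.0, "twist": 9.5}, {"claw": 85, "dx": -16.0, "dy": -31.0, "dz": -6.5, "twist": 9.0}, {"claw": 85, "dx": -21.0, "dy": -28.5, "dz": -7.0, "twist": 9.5}]
end [ 340.1 -160.2  200.2] -5.8
```

Emit:
drive_tool(motion=[{"claw": 85, "dx": 26, "dy": -23.5, "dz": -7, "twist": 9.5}, {"claw": 85, "dx": 22, "dy": -27.5, "dz": -7, "twist": 9.5}, {"claw": 85, "dx": 17, "dy": -30.5, "dz": -7, "twist": 9.5}, {"claw": 85, "dx": 12, "dy": -33, "dz": -7, "twist": 9.5}, {"claw": 85, "dx": 6, "dy": -34.5, "dz": -6.5, "twist": 9.5}])

```text
clock: 17.58
position: [473.8, -47.7, 166.3]
ee_rot: [1.317, 2.851, 0.0]
wrist_force: [0.4, -0.6, 0.1]
finger_gap: 84.9
```

Emit:
drive_tool(motion=[{"claw": 85, "dx": 0.5, "dy": -35, "dz": -7, "twist": 9.5}, {"claw": 85, "dx": -5.5, "dy": -35, "dz": -6.5, "twist": 9}, {"claw": 85, "dx": -10.5, "dy": -33.5, "dz": -7, "twist": 9.5}, {"claw": 85, "dx": -16, "dy": -31, "dz": -6.5, "twist": 9}, {"claw": 85, "dx": -21, "dy": -28.5, "dz": -7, "twist": 9.5}])

```text
clock: 18.2
position: [338.9, -160.5, 200.2]
ee_rot: [2.336, 2.1, 0.0]
wrist_force: [-0.6, -0.5, 0.9]
finger_gap: 84.6
```

```bash
cat >> h.py <<'E'
def divider(r):
    H,S,V,p,im=[r[k] for k in('H','S','V','p','im')]
    pk=(V>180)&(p[...,2]<14)&(S<80)
    for m in blobs(pk,2000):
        v,u=np.nonzero(m)
        if v.mean()<100: continue
        b,_=rect(im,m,4); print('pink',u.mean(),v.mean(),b)
def box(r):
    H,S,V,p,im=[r[k] for k in('H','S','V','p','im')]
    m=(p[...,2]>58)&(p[...,2]<70)&(V>110)&(S<80)
    m[:, :200]=0; m[:150]=0; m[:,430:]=0
    n=[b for b in blobs(m,40)]; M=sum(n)>0
    v,u=np.nonzero(M); P=np.array([ray(im,a,c,64)[:2] for a,c in zip(u,v)],np.float32); print('box',cv2.minAreaRect(P))
E
python3 - <<'E'
from plan import *
from h import *
r=measure(); reds(r);divider(r);box(r)
cv2.imwrite('pics/t9.png',cv2.cvtColor(r['im']['frame'],cv2.COLOR_RGB2BGR)); np.save('p9.npy',r['p'])
plan([])if 0 else print(cur()[1],cur()[2])
E
```

```text
red 280.0 214.0 z 36.2 [610.9  64.4] [61.8 59.2] 89.8
red 279.0 247.0 z 36.1 [536.6  65.8] [60.7 61.3] 87.6
red 278.0 282.0 z 36.4 [459.8  67.8] [61.2 60.8] 88.4
pink 365.1899095668729 237.9992067269554 ((562.3513793945312, -125.93099975585938), (142.9903106689453, 241.1710205078125), 84.31504821777344)
box ((533.7620239257812, 67.7684097290039), (158.17152404785156, 257.89794921875), 88.4176254272461)
[ 336.31233378 -162.59490938  200.85221219] -6.364377554777731
```

View pics/t9.png

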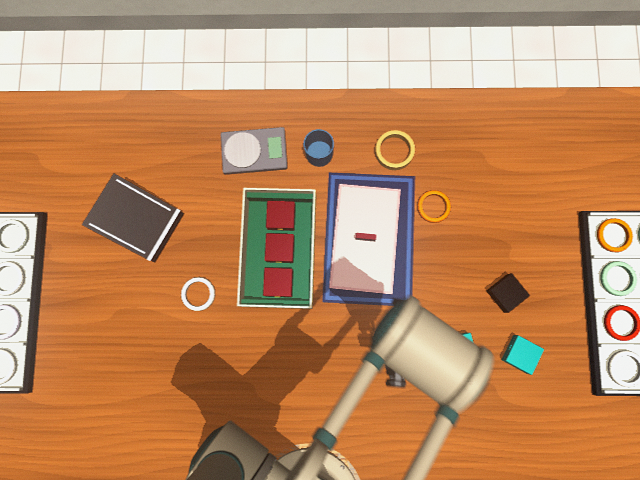

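Three cases stand upright in the box with tops at z=36. Box at (533.8,67.8), −1.6°; divider at (562.4,−125.9), −5.7°. Now to the divider grip.

```bash
python3 - <<'E'
from plan import *
plan([(562.3,-125.9,110,-5.7,45),(562.3,-125.9,60,-5.7,45,3)])
E
```

```text
t 18.25 pos [ 336.3 -162.6  200.9] th -6.36 tilt 0.24 gap 85.1 F [-0.3 -1.2 -0.1] q1 -0.63 q6 -0.52
[{"claw": 45, "dx": 12.5, "dy": 44.0, "dz": 18.0, "twist": 0.0}, {"claw": 45, "dx": 12.5, "dy": 44.0, "dz": 18.0, "twist": 0.0}, {"claw": 45, "dx": 12.0, "dy": 44.0, "dz": 18.5, "twist": 0.0}, {"claw": 45, "dx": 12.5, "dy": 44.5, "dz": 18.0, "twist": -0.5}, {"claw": 45, "dx": 11.5, "dy": 44.0, "dz": 18.5, "twist": 0.0}]
[{"claw": 45, "dx": 0.0, "dy": 0.0, "dz": 50.0, "twist": 0.0}, {"claw": 45, "dx": 0, "dy": 0, "dz": 0, "twist": 0}, {"claw": 45, "dx": 0, "dy": 0, "dz": 0, "twist": 0}, {"claw": 45, "dx": 0, "dy": 0, "dz": 0, "twist": 0}, {"claw": 45, "dx": 0, "dy": 0, "dz": 0, "twist": 0}]
end [ 562.2 -126.    59.9] -5.86
```

Emit:
drive_tool(motion=[{"claw": 45, "dx": 11, "dy": 44, "dz": 18, "twist": 0}, {"claw": 45, "dx": 11, "dy": 44, "dz": 18, "twist": 0}, {"claw": 45, "dx": 11, "dy": 44, "dz": 18, "twist": 0}, {"claw": 45, "dx": 11, "dy": 44, "dz": 18, "twist": 0}, {"claw": 45, "dx": 11, "dy": 44, "dz": 18, "twist": 0}])

```text
clock: 18.88
position: [565.9, -127.0, 109.3]
ee_rot: [2.33, 2.107, 0.0]
wrist_force: [0.1, -0.7, -0.0]
finger_gap: 45.1
```

Emit:
drive_tool(motion=[{"claw": 45, "dx": 0, "dy": 0, "dz": 40, "twist": 0}, {"claw": 45, "dx": 0, "dy": 0, "dz": 0, "twist": 0}, {"claw": 45, "dx": 0, "dy": 0, "dz": 0, "twist": 0}, {"claw": 45, "dx": 0, "dy": 0, "dz": 0, "twist": 0}, {"claw": 45, "dx": 0, "dy": 0, "dz": 0, "twist": 0}])

```text
clock: 19.5
position: [564.9, -127.9, 71.3]
ee_rot: [2.33, 2.104, 0.002]
wrist_force: [-0.2, 0.3, 0.4]
finger_gap: 45.0
```

```bash
python3 - <<'E'
from plan import *
from h import *
save('wrist','w10.png')
plan([(562.3,-125.9,8,-5.7,45,1),(562.3,-125.9,8,-5.7,5,4)])
E
```

```text
t 19.55 pos [ 564.7 -127.8   71.1] th -5.82 tilt 0.13 gap 44.9 F [-0.6  0.9 -0.5] q1 -0.34 q6 -0.24
[{"claw": 45, "dx": 1.0, "dy": -1.5, "dz": 31.5, "twist": 0.0}, {"claw": 45, "dx": 0.5, "dy": -1.0, "dz": 31.5, "twist": 0.0}, {"claw": 45, "dx": 0, "dy": 0, "dz": 0, "twist": 0}, {"claw": 5, "dx": 0.0, "dy": 0.0, "dz": 0.0, "twist": 0.0}, {"claw": 5, "dx": 0, "dy": 0, "dz": 0, "twist": 0}]
[{"claw": 5, "dx": 0, "dy": 0, "dz": 0, "twist": 0}, {"claw": 5, "dx": 0, "dy": 0, "dz": 0, "twist": 0}, {"claw": 5, "dx": 0, "dy": 0, "dz": 0, "twist": 0}, {"claw": 5, "dx": 0, "dy": 0, "dz": 0, "twist": 0}, {"claw": 5, "dx": 0, "dy": 0, "dz": 0, "twist": 0}]
end [ 562.4 -126.1    8.1] -5.82
```

View pics/w10.png

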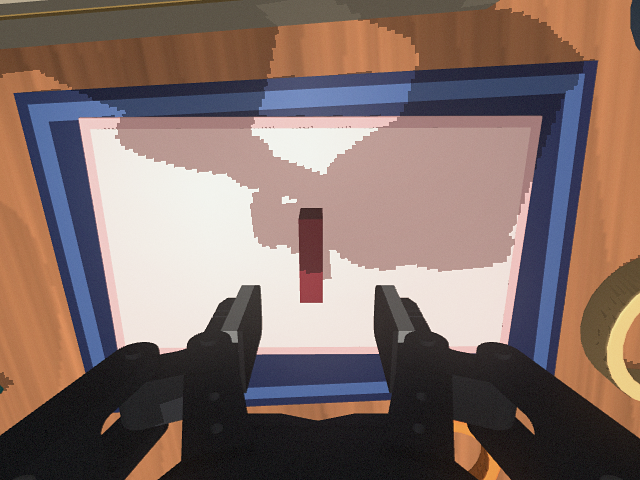

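Emit:
drive_tool(motion=[{"claw": 45, "dx": 1, "dy": -1.5, "dz": 31.5, "twist": 0}, {"claw": 45, "dx": 1, "dy": -1, "dz": 31, "twist": 0}, {"claw": 45, "dx": 0, "dy": 0, "dz": 0, "twist": 0}, {"claw": 5, "dx": 0, "dy": 0, "dz": 0, "twist": 0}, {"claw": 5, "dx": 0, "dy": 0, "dz": 0, "twist": 0}])

```text
clock: 20.18
position: [563.3, -125.7, 9.1]
ee_rot: [2.329, 2.104, 0.002]
wrist_force: [1.0, -1.7, 1.8]
finger_gap: 10.6
```

Emit:
drive_tool(motion=[{"claw": 5, "dx": 0, "dy": 0, "dz": 0, "twist": 0}, {"claw": 5, "dx": 0, "dy": 0, "dz": 0, "twist": 0}, {"claw": 5, "dx": 0, "dy": 0, "dz": 0, "twist": 0}, {"claw": 5, "dx": 0, "dy": 0, "dz": 0, "twist": 0}, {"claw": 5, "dx": 0, "dy": 0, "dz": 0, "twist": 0}])

```text
clock: 20.8
position: [563.4, -125.7, 9.0]
ee_rot: [2.329, 2.104, 0.003]
wrist_force: [0.5, -0.5, 7.1]
finger_gap: 10.5
```

```bash
python3 - <<'E'
from plan import *
x,y=B(0,0)
plan([(562.3,-125.9,115,-5.7,5,0),(x,y,115,-1.58,5,3)])
E
```

```text
t 20.80 pos [ 563.4 -125.7    9. ] th -5.79 tilt 0.20 gap 10.5 F [ 0.5 -0.5  7.1] q1 -0.34 q6 -0.24
[{"claw": 5, "dx": 0.0, "dy": -0.5, "dz": -35.5, "twist": 0.0}, {"claw": 5, "dx": 0.0, "dy": -0.5, "dz": -35.0, "twist": 0.0}, {"claw": 5, "dx": -0.5, "dy": 0.0, "dz": -35.5, "twist": 0.0}, {"claw": 5, "dx": 47.5, "dy": -12.0, "dz": 0.0, "twist": -1.0}, {"claw": 5, "dx": 47.5, "dy": -11.0, "dz": 0.0, "twist": -1.0}]
[{"claw": 5, "dx": 48.0, "dy": -10.5, "dz": 0.0, "twist": -1.0}, {"claw": 5, "dx": 48.0, "dy": -9.5, "dz": 0.0, "twist": -1.0}, {"claw": 5, "dx": 0, "dy": 0, "dz": 0, "twist": 0}, {"claw": 5, "dx": 0, "dy": 0, "dz": 0, "twist": 0}, {"claw": 5, "dx": 0, "dy": 0, "dz": 0, "twist": 0}]
end [533.7  67.6 115. ] -1.79
```

Emit:
drive_tool(motion=[{"claw": 5, "dx": 0, "dy": 0, "dz": -20, "twist": 0}, {"claw": 5, "dx": 0, "dy": 0, "dz": -30, "twist": 0}, {"claw": 5, "dx": 0, "dy": 0, "dz": -30, "twist": 0}, {"claw": 5, "dx": 0, "dy": 0, "dz": -26, "twist": 0}, {"claw": 5, "dx": 0, "dy": 0, "dz": 0, "twist": 0}])

```text
clock: 21.42
position: [563.6, -125.8, 115.5]
ee_rot: [2.327, 2.103, 0.004]
wrist_force: [-0.1, -0.1, -0.6]
finger_gap: 10.9
```

Emit:
drive_tool(motion=[{"claw": 5, "dx": 38, "dy": -9, "dz": 0, "twist": -1}, {"claw": 5, "dx": 38, "dy": -9, "dz": 0, "twist": -1}, {"claw": 5, "dx": 38, "dy": -8.5, "dz": 0, "twist": -1}, {"claw": 5, "dx": 38, "dy": -8, "dz": 0, "twist": -1}, {"claw": 5, "dx": 39, "dy": -7.5, "dz": 0, "twist": 0}])

```text
clock: 22.05
position: [531.6, 69.3, 111.8]
ee_rot: [-2.255, -2.185, 0.002]
wrist_force: [1.0, 0.4, -1.4]
finger_gap: 11.2
```

Emit:
drive_tool(motion=[{"claw": 5, "dx": 0, "dy": 0, "dz": 0, "twist": 0}, {"claw": 5, "dx": 0, "dy": 0, "dz": 0, "twist": 0}, {"claw": 5, "dx": 0, "dy": 0, "dz": 0, "twist": 0}, {"claw": 5, "dx": 0, "dy": 0, "dz": 0, "twist": 0}, {"claw": 5, "dx": 0, "dy": 0, "dz": 0, "twist": 0}])

```text
clock: 22.68
position: [532.9, 67.5, 113.3]
ee_rot: [2.257, 2.185, 0.0]
wrist_force: [-0.1, -0.1, -1.3]
finger_gap: 10.8
```

```bash
python3 - <<'E'
from plan import *
from h import *
save('wrist','w11.png');r=measure()
cv2.imwrite('pics/t11.png',cv2.cvtColor(r['im']['frame'],cv2.COLOR_RGB2BGR))
x,y=B(0,0)
plan([(x,y,70,-1.58,5,3)])
E
```

```text
t 22.77 pos [532.9  67.8 113.3] th -1.83 tilt 0.01 gap 10.5 F [-0.2  0.5 -1.1] q1 -0.00 q6 0.03
[{"claw": 5, "dx": 0.0, "dy": 1.0, "dz": 43.5, "twist": -0.5}, {"claw": 5, "dx": 0, "dy": 0, "dz": 0, "twist": 0}, {"claw": 5, "dx": 0, "dy": 0, "dz": 0, "twist": 0}, {"claw": 5, "dx": 0, "dy": 0, "dz": 0, "twist": 0}, {"claw": 5, "dx": 0, "dy": 0, "dz": 0, "twist": 0}]
end [533.9  67.7  69.8] -1.33
```

View pics/w11.png

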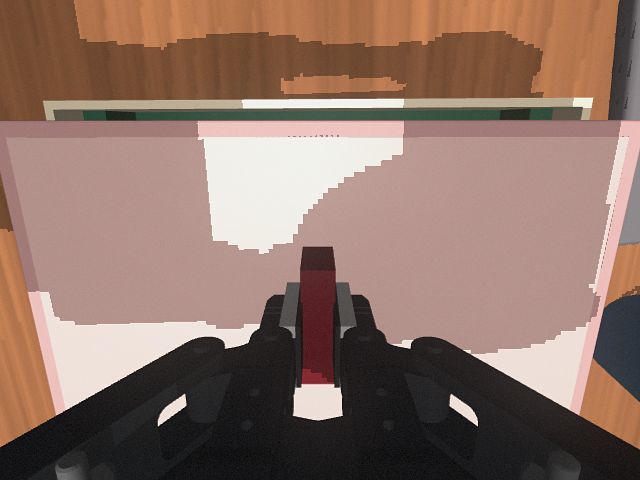

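View pics/t11.png

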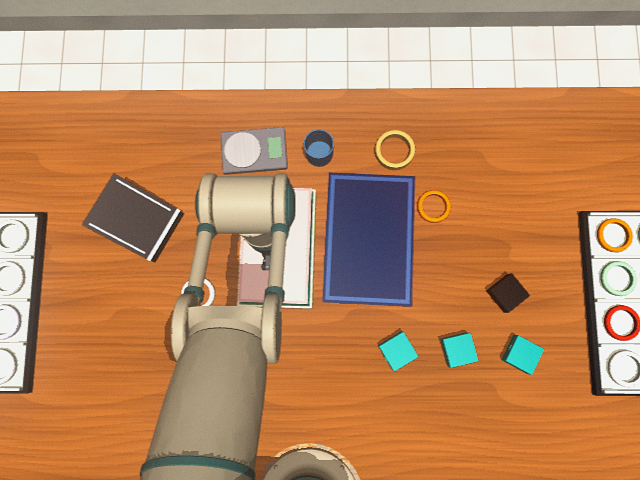

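The divider is held level above the box, far edges parallel (rows 121 and 101). The mat is now bare. Next, edge offsets from wrist depth.

```bash
cat > edge.py <<'E'
from plan import *
from h import *
def edges():
    im=get_image('wrist'); p=pts(im); z=p[...,2]
    o,tp,th,R=cur()
    f=im['frame'].astype(int)
    zp=np.median(z[300,60:200]); print('plate z',zp,'tcp',tp,th)
    a=np.radians(-1.58); ux=np.array([np.cos(a),np.sin(a)]); uy=np.array([-np.sin(a),np.cos(a)]); c=np.array([533.8,67.75])
    m=abs(z-zp)<4
    P=p[...,:2]-c; X=P@ux; Y=P@uy
    # left edge / right edge per row, in plane at zp via ray
    T=[];L=[];Rr=[]
    for v in range(160,300,4):
        u=np.nonzero(m[v])[0]
        if len(u)<50: continue
        if u[0]>3: q=ray(im,u[0]-.5,v,zp)[:2]-c; L.append((q@ux,q@uy))
        if u[-1]<636: q=ray(im,u[-1]+.5,v,zp)[:2]-c; Rr.append((q@ux,q@uy))
    for u in range(60,600,8):
        v=np.nonzero(m[:,u])[0]
        if len(v)>50: q=ray(im,u,v[0]-.5,zp)[:2]-c; T.append((q@ux,q@uy))
    for n,A,i in(('L',L,0),('R',Rr,0),('T',T,1)):
        A=np.array(A)
        if len(A)<4: print(n,len(A));continue
        k=np.polyfit(A[:,1-i],A[:,i],1); print(n,'median',np.median(A[:,i]),'slope deg',np.degrees(np.arctan(k[0])),len(A), 'at0',k[1])
    m2=abs(z-64)<3; m2[300:]=0
    T=[]
    for u in range(70,580,8):
        v=np.nonzero(m2[:,u])[0]
        if len(v)>2: q=ray(im,u,v[0]-.5,64)[:2]-c; T.append((q@ux,q@uy))
    A=np.array(T)
    if len(A)>5: k=np.polyfit(A[:,0],A[:,1],1); print('rim far y',np.median(A[:,1]),np.degrees(np.arctan(k[0])),'x range',A[:,0].min(),A[:,0].max())
    v,u=np.nonzero(m2); 
    if len(u): 
        q=np.array([ray(im,u.min()-.5,v[u.argmin()],64)[:2]-c,ray(im,u.max()+.5,v[u.argmax()],64)[:2]-c]); print('rim x ends',q@ux,q@uy)
if __name__=='__main__': edges()
E
python3 edge.py
```

```text
plate z 109.94415698851473 tcp [532.87649412  67.89265364 113.35047874] -1.8183380182651487
L median -121.06467450971407 slope deg 0.10041427293227252 28 at0 -121.10894630717948
R median 119.1478438048277 slope deg 0.2411520474464463 33 at0 119.00210192247883
T median 72.97032706310523 slope deg -0.26949290537360976 68 at0 72.98538278178088
rim far y 82.27781254008293 0.00837050636916493 x range -117.46534098338059 120.36700792558281
rim x ends [-130.497757    129.13308416] [82.14910028 82.27016765]
```

Emit:
drive_tool(motion=[{"claw": 5, "dx": 0.5, "dy": 0.5, "dz": 16, "twist": -0.5}, {"claw": 5, "dx": 0, "dy": 0, "dz": 16, "twist": 0}, {"claw": 5, "dx": 0, "dy": 0, "dz": 0, "twist": 0}, {"claw": 5, "dx": 0, "dy": 0, "dz": 0, "twist": 0}, {"claw": 5, "dx": 0, "dy": 0, "dz": 0, "twist": 0}])

```text
clock: 23.45
position: [533.8, 68.6, 81.8]
ee_rot: [2.246, 2.196, 0.001]
wrist_force: [-0.7, 0.5, -0.6]
finger_gap: 10.8
```

```bash
python3 edge.py; python3 -c "
from h import *
save('wrist','w12.png');save('scene','s12.png')"
```

```text
plate z 78.3826066463163 tcp [533.76659351  68.6629222   81.78996022] -1.290764792136578
L median -120.30630406730967 slope deg -0.4442996325961486 28 at0 -120.09381314791257
R median 119.81729133129488 slope deg -0.30060432932588255 33 at0 120.00695604402043
T median 73.90870744583526 slope deg 0.27155698106628257 68 at0 73.90134433675564
rim far y 82.28347251784639 0.004173680767637929 x range -97.90577424801882 100.86600867972959
rim x ends [-125.6010979   126.89221075] [82.23099912 81.96255449]
```

View pics/w12.png

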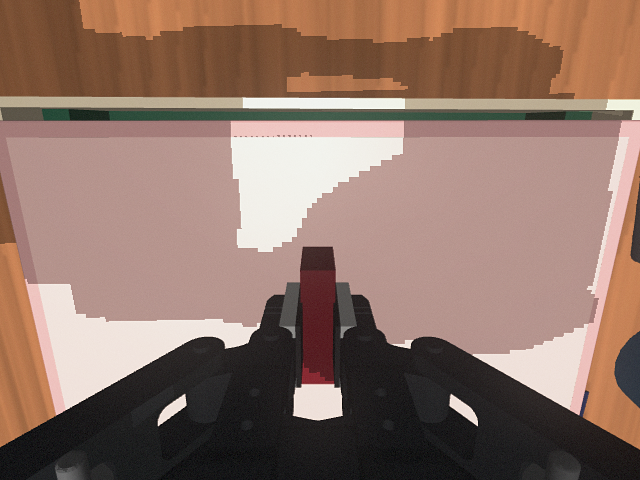

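View pics/s12.png

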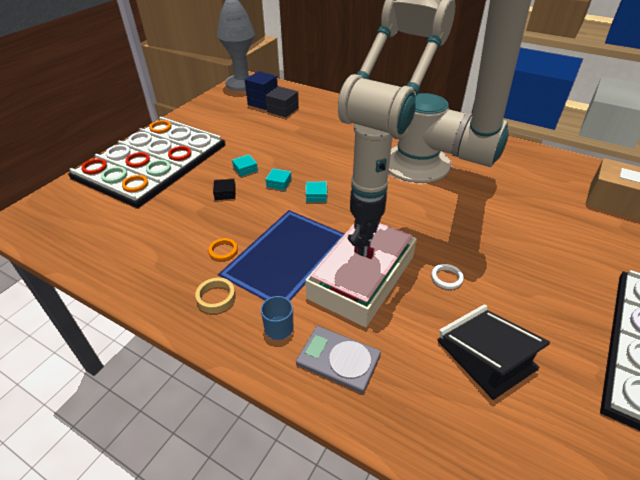

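Divider is within about 1 mm and 0.3° of the box. Lower slowly.

Emit:
drive_tool(motion=[{"claw": 5, "dx": 0, "dy": 0, "dz": 8, "twist": 0}, {"claw": 5, "dx": 0, "dy": 0, "dz": 8, "twist": 0}, {"claw": 5, "dx": 0, "dy": 0, "dz": 8, "twist": 0}, {"claw": 5, "dx": 0, "dy": 0, "dz": 4, "twist": 0}, {"claw": 5, "dx": 0, "dy": 0, "dz": 2, "twist": 0}])

```text
clock: 24.22
position: [533.2, 68.6, 50.8]
ee_rot: [-2.246, -2.196, 0.001]
wrist_force: [0.1, 0.2, -0.2]
finger_gap: 10.2
```

Emit:
drive_tool(motion=[{"claw": 5, "dx": 0, "dy": 0, "dz": 0, "twist": 0}, {"claw": 5, "dx": 0, "dy": 0, "dz": 0, "twist": 0}, {"claw": 5, "dx": 0, "dy": 0, "dz": 1, "twist": 0}, {"claw": 5, "dx": 0, "dy": 0, "dz": 1, "twist": 0}, {"claw": 5, "dx": 0, "dy": 0, "dz": 0, "twist": 0}])

```text
clock: 24.85
position: [533.2, 68.6, 49.2]
ee_rot: [-2.246, -2.196, 0.0]
wrist_force: [0.1, 0.2, -0.9]
finger_gap: 10.5
```

```bash
python3 -c "
from h import *
from plan import *
plan([(533,67,45,-1.3,5)])
save('wrist','w13.png');save('scene','s13.png')"
```

```text
t 24.85 pos [533.2  68.6  49.2] th -1.30 tilt 0.01 gap 10.5 F [ 0.1  0.2 -0.9] q1 -0.00 q6 0.02
[{"claw": 5, "dx": -1.5, "dy": 0.0, "dz": 4.0, "twist": 0.0}, {"claw": 5, "dx": 0, "dy": 0, "dz": 0, "twist": 0}, {"claw": 5, "dx": 0, "dy": 0, "dz": 0, "twist": 0}, {"claw": 5, "dx": 0, "dy": 0, "dz": 0, "twist": 0}, {"claw": 5, "dx": 0, "dy": 0, "dz": 0, "twist": 0}]
end [533.2  67.1  45.2] -1.3
```

View pics/w13.png

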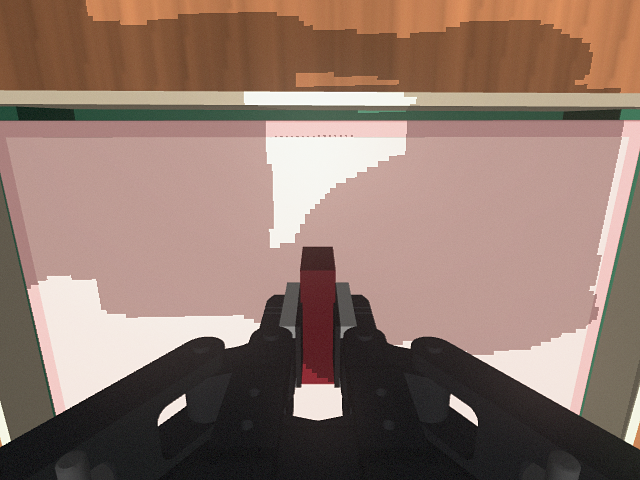

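Emit:
drive_tool(motion=[{"claw": 5, "dx": 0, "dy": 0, "dz": 1, "twist": 0}, {"claw": 5, "dx": 0, "dy": 0, "dz": 0, "twist": 0}, {"claw": 40, "dx": 0, "dy": 0, "dz": 0, "twist": 0}, {"claw": 40, "dx": 0, "dy": 0, "dz": 0, "twist": 0}, {"claw": 40, "dx": 0, "dy": 0, "dz": -2, "twist": 0}])

```text
clock: 25.58
position: [533.1, 68.6, 50.1]
ee_rot: [-2.246, -2.196, 0.001]
wrist_force: [-0.1, -0.1, -0.5]
finger_gap: 40.4
```

Emit:
drive_tool(motion=[{"claw": 40, "dx": 0, "dy": 0, "dz": -25, "twist": 0}, {"claw": 40, "dx": 0, "dy": 0, "dz": -50, "twist": 0}, {"claw": 85, "dx": 0, "dy": 0, "dz": -50, "twist": 0}, {"claw": 85, "dx": 0, "dy": 0, "dz": 0, "twist": 0}, {"claw": 85, "dx": 0, "dy": 0, "dz": 0, "twist": 0}])

```text
clock: 26.2
position: [532.7, 68.6, 174.8]
ee_rot: [-2.246, -2.196, 0.001]
wrist_force: [0.1, -0.7, -0.3]
finger_gap: 85.0
```

```bash
python3 - <<'E'
from plan import *
from h import *
save('wrist','w14.png')
r=measure(); box(r)
H,S,V,p,im=[r[k] for k in('H','S','V','p','im')]
def ring(sel,z=14):
    for m in blobs(sel,60):
        v,u=np.nonzero(m); zz=np.median(p[m][:,2])
        if v.mean()<170 or u.mean()<150 or u.mean()>580: continue
        (b,_)=rect(im,m,z); print(u.mean().round(),v.mean().round(),zz.round(1),np.round(b[0],1),np.round(b[1],1))
ring((H>10)&(H<24)&(S>190)&(V>180)&(p[...,2]>6)); ring((S<40)&(V>170)&(p[...,2]>8)&(p[...,2]<20))
cv2.imwrite('pics/t14.png',cv2.cvtColor(im['frame'],cv2.COLOR_RGB2BGR))
plan([(435,248.8,178,90,85,0,1)])
E
```

```text
box ((533.8155517578125, 67.74745178222656), (158.132568359375, 257.99713134765625), 88.4176254272461)
434.0 206.0 13.7 [ 634.2 -282.8] [72.3 72.2]
205.0 294.0 14.0 [433.9 235.1] [44.4 71.7]
t 26.30 pos [532.1  68.6 173.7] th -1.30 tilt 0.19 gap 85.2 F [ 0.4 -0.6 -0.6] q1 -0.00 q6 0.02
[{"claw": 85, "dx": 18.0, "dy": -10.0, "dz": -0.5, "twist": -9.0}, {"claw": 85, "dx": 19.0, "dy": -7.0, "dz": -0.5, "twist": -9.0}, {"claw": 85, "dx": 20.0, "dy": -4.0, "dz": -0.5, "twist": -9.0}, {"claw": 85, "dx": 20.5, "dy": -1.0, "dz": -0.5, "twist": -9.0}, {"claw": 85, "dx": 20.5, "dy": 2.0, "dz": -0.5, "twist": -9.0}]
[{"claw": 85, "dx": 19.5, "dy": 5.5, "dz": -0.5, "twist": -9.5}, {"claw": 85, "dx": 18.5, "dy": 8.5, "dz": -0.5, "twist": -9.0}, {"claw": 85, "dx": 17.0, "dy": 11.5, "dz": -0.5, "twist": -9.5}, {"claw": 85, "dx": 15.0, "dy": 14.0, "dz": 0.0, "twist": -9.0}, {"claw": 85, "dx": 12.5, "dy": 16.5, "dz": -0.5, "twist": -9.5}]
end [435.2 249.  178.2] 90.2
```

View pics/w14.png

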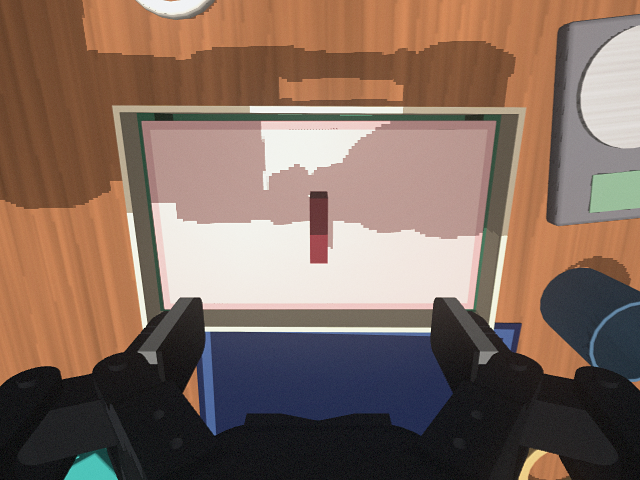

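View pics/t14.png

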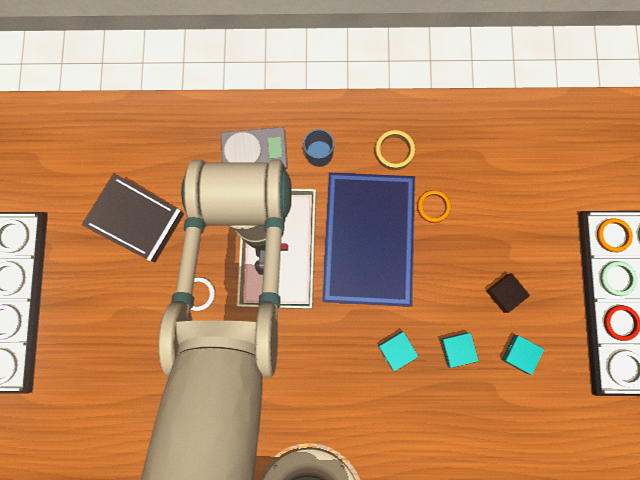

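The divider sits inside the rim with even gaps. Now the white bangle.

Emit:
drive_tool(motion=[{"claw": 85, "dx": 18, "dy": -10, "dz": 0, "twist": -9}, {"claw": 85, "dx": 19, "dy": -7, "dz": 0, "twist": -9}, {"claw": 85, "dx": 20, "dy": -4, "dz": 0, "twist": -9}, {"claw": 85, "dx": 20.5, "dy": -1, "dz": 0, "twist": -9}, {"claw": 85, "dx": 20.5, "dy": 2, "dz": 0, "twist": -9}])

```text
clock: 26.92
position: [483.5, 159.1, 173.6]
ee_rot: [-1.227, -2.889, 0.003]
wrist_force: [0.1, -0.5, 0.8]
finger_gap: 85.1
```

Emit:
drive_tool(motion=[{"claw": 85, "dx": 19.5, "dy": 5.5, "dz": 0, "twist": -9}, {"claw": 85, "dx": 18.5, "dy": 8.5, "dz": 10, "twist": -9}, {"claw": 85, "dx": 17, "dy": 11.5, "dz": 20, "twist": -9}, {"claw": 85, "dx": 15, "dy": 14, "dz": 30, "twist": -9}, {"claw": 85, "dx": 12.5, "dy": 16.5, "dz": 30, "twist": -9}])

```text
clock: 27.55
position: [436.1, 249.6, 83.1]
ee_rot: [-0.028, -3.139, 0.001]
wrist_force: [-0.6, -0.1, -0.9]
finger_gap: 85.0
```

Emit:
drive_tool(motion=[{"claw": 85, "dx": 0, "dy": 0, "dz": 20, "twist": 0}, {"claw": 85, "dx": 0, "dy": 0, "dz": 0, "twist": 0}, {"claw": 85, "dx": 0, "dy": 0, "dz": 0, "twist": 0}, {"claw": 85, "dx": 0, "dy": 0, "dz": 0, "twist": 0}, {"claw": 85, "dx": 0, "dy": 0, "dz": 0, "twist": 0}])

```text
clock: 28.18
position: [438.0, 249.5, 66.1]
ee_rot: [0.036, 3.14, 0.001]
wrist_force: [-0.1, 0.4, -0.9]
finger_gap: 84.7
```

```bash
cat > ringw.py <<'E'
from plan import *
from h import *
def ringw(kind,zt=14,fn=None,name='wrist'):
    im=get_image(name); f=im['frame']; hsv=cv2.cvtColor(f,cv2.COLOR_RGB2HSV).astype(int); z=pts(im)[...,2]
    H,S,V=hsv[...,0],hsv[...,1],hsv[...,2]
    m=((S<70)&(V>90)) if kind=='white' else ((H>5)&(H<26)&(S>170)&(V>100))
    m&=(z>zt-5)&(z<zt+5)
    if fn: cv2.imwrite('pics/'+fn,cv2.cvtColor(f,cv2.COLOR_RGB2BGR))
    for b in blobs(m,300):
        v,u=np.nonzero(b)
        P=np.array([ray(im,a,c,zt)[:2] for a,c in zip(u,v)],np.float32)
        (c,r)=cv2.minEnclosingCircle(P); print(name,'px',u.mean().round(),v.mean().round(),'n',len(u),'c',np.round(c,1),'r',round(r,1),'z',np.median(z[b]).round(1))
E
python3 - <<'E'
from ringw import *
ringw('white',14,'w15.png'); ringw('white',14,None,'scene')
plan([(434.9,248.8,-4,88.2,85,3)])
E
```

```text
wrist px 318.0 246.0 n 6829 c [433.7 251.7] r 37.5 z 14.9
wrist px 112.0 246.0 n 1668 c [440.3 120.8] r 48.7 z 14.1
scene px 416.0 166.0 n 673 c [11.2  2.2] r 104.1 z 12.2
scene px 332.0 356.0 n 1652 c [767.6 131.2] r 87.2 z 16.9
t 28.27 pos [437.7 249.4  65.9] th 88.68 tilt 0.07 gap 84.9 F [ 0.5  0.5 -0. ] q1 0.38 q6 -1.17
[{"claw": 85, "dx": 1.5, "dy": -0.5, "dz": 35.0, "twist": 0.0}, {"claw": 85, "dx": 1.5, "dy": 0.0, "dz": 35.0, "twist": 0.5}, {"claw": 85, "dx": 0, "dy": 0, "dz": 0, "twist": 0}, {"claw": 85, "dx": 0, "dy": 0, "dz": 0, "twist": 0}, {"claw": 85, "dx": 0, "dy": 0, "dz": 0, "twist": 0}]
end [434.7 249.   -4.1] 88.18
```

View pics/w15.png

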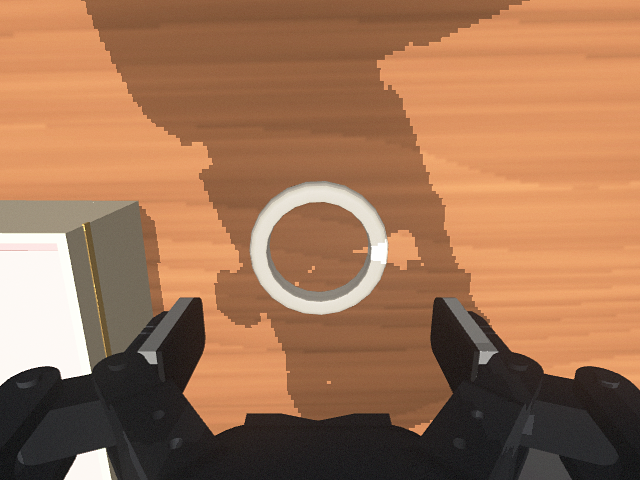

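Emit:
drive_tool(motion=[{"claw": 85, "dx": 1.5, "dy": 0, "dz": 35, "twist": 0}, {"claw": 85, "dx": 1.5, "dy": 0, "dz": 30, "twist": 0}, {"claw": 85, "dx": 0, "dy": 0, "dz": 5, "twist": 0}, {"claw": 85, "dx": 0, "dy": 0, "dz": 0, "twist": 0}, {"claw": 60, "dx": 0, "dy": 0, "dz": 0, "twist": 0}])

```text
clock: 28.9
position: [435.5, 250.0, -2.7]
ee_rot: [0.035, 3.139, 0.002]
wrist_force: [-2.1, -0.8, 4.5]
finger_gap: 73.0
```

Emit:
drive_tool(motion=[{"claw": 60, "dx": 0, "dy": 0, "dz": 0, "twist": 0}, {"claw": 60, "dx": 0, "dy": 0, "dz": 0, "twist": 0}, {"claw": 60, "dx": 0, "dy": 0, "dz": 0, "twist": 0}, {"claw": 60, "dx": 0, "dy": 0, "dz": -10, "twist": 0}, {"claw": 60, "dx": 0, "dy": 0, "dz": -20, "twist": 0}])

```text
clock: 29.52
position: [434.3, 249.5, 26.2]
ee_rot: [-0.036, -3.141, 0.0]
wrist_force: [0.1, -0.3, -0.8]
finger_gap: 72.7
```

```bash
python3 - <<'E'
from plan import *
from h import *
save('wrist','w16.png')
x,y=B(-62,0)
plan([(434.7,249.3,112,88.4,60),(x,y,112,88.4,60,1)])
E
```

```text
t 29.57 pos [436.2 250.3  28.8] th 88.71 tilt 0.31 gap 72.2 F [ 1.  -0.4  1.3] q1 0.38 q6 -1.17
[{"claw": 60, "dx": 0.5, "dy": -0.5, "dz": -41.5, "twist": 0.0}, {"claw": 60, "dx": 1.0, "dy": -0.5, "dz": -41.5, "twist": 0.5}, {"claw": 60, "dx": -10.5, "dy": -44.5, "dz": 0.0, "twist": 0.0}, {"claw": 60, "dx": -11.0, "dy": -44.5, "dz": 0.0, "twist": 0.0}, {"claw": 60, "dx": -10.5, "dy": -45.0, "dz": 0.0, "twist": 0.0}]
[{"claw": 60, "dx": -11.0, "dy": -44.5, "dz": 0.0, "twist": 0.0}, {"claw": 60, "dx": 0, "dy": 0, "dz": 0, "twist": 0}, {"claw": 60, "dx": 0, "dy": 0, "dz": 0, "twist": 0}, {"claw": 60, "dx": 0, "dy": 0, "dz": 0, "twist": 0}, {"claw": 60, "dx": 0, "dy": 0, "dz": 0, "twist": 0}]
end [472.1  69.6 111.8] 88.21
```

View pics/w16.png

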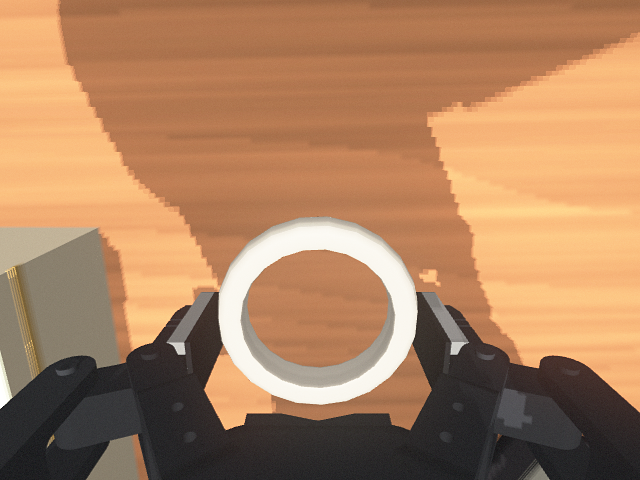

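The ring is held level and centred. Move over the box.

Emit:
drive_tool(motion=[{"claw": 60, "dx": 0.5, "dy": 0, "dz": -41, "twist": 0}, {"claw": 60, "dx": 0.5, "dy": 0, "dz": -42, "twist": 0.5}, {"claw": 60, "dx": -10.5, "dy": -44.5, "dz": 0, "twist": 0}, {"claw": 60, "dx": -11, "dy": -44.5, "dz": 0, "twist": 0}, {"claw": 60, "dx": -10.5, "dy": -45, "dz": 0, "twist": 0}])

```text
clock: 30.2
position: [461.8, 113.5, 109.2]
ee_rot: [0.048, 3.139, 0.0]
wrist_force: [1.2, 0.4, -0.9]
finger_gap: 72.5
```

Emit:
drive_tool(motion=[{"claw": 60, "dx": -10.5, "dy": -45, "dz": 0, "twist": 0}, {"claw": 60, "dx": 0, "dy": 0, "dz": 25, "twist": 0}, {"claw": 60, "dx": 0, "dy": 0, "dz": 0, "twist": 0}, {"claw": 60, "dx": 0, "dy": 0, "dz": 0, "twist": 0}, {"claw": 60, "dx": 0, "dy": 0, "dz": 0, "twist": 0}])

```text
clock: 30.82
position: [470.8, 69.9, 84.1]
ee_rot: [0.047, 3.139, 0.0]
wrist_force: [0.4, 0.3, -1.1]
finger_gap: 72.4
```

```bash
python3 - <<'E'
from plan import *
from h import *
save('wrist','w17.png')
x,y=B(-62,0)
plan([(x,y,42.5,88.4,60,3)])
E
```

```text
t 30.88 pos [470.7  69.9  84.1] th 88.27 tilt 0.10 gap 72.5 F [-0.4 -0.7 -1.2] q1 0.00 q6 -1.54
[{"claw": 60, "dx": -1.0, "dy": -0.5, "dz": 41.5, "twist": 0.0}, {"claw": 60, "dx": 0, "dy": 0, "dz": 0, "twist": 0}, {"claw": 60, "dx": 0, "dy": 0, "dz": 0, "twist": 0}, {"claw": 60, "dx": 0, "dy": 0, "dz": 0, "twist": 0}, {"claw": 60, "dx": 0, "dy": 0, "dz": 0, "twist": 0}]
end [471.7  69.4  42.6] 88.27
```

View pics/w17.png

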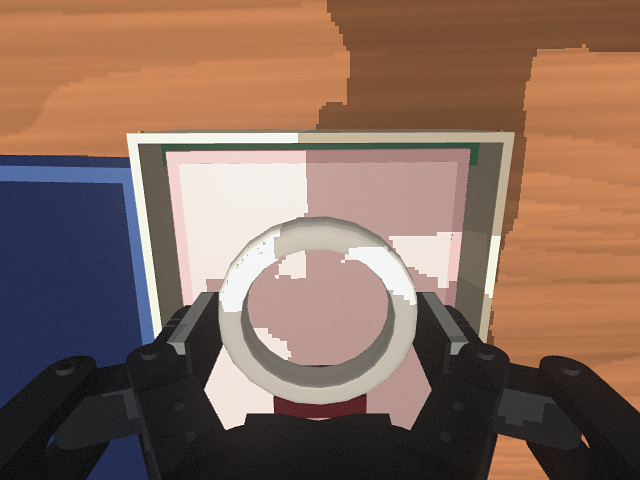

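Emit:
drive_tool(motion=[{"claw": 60, "dx": -0.5, "dy": -0.5, "dz": 20, "twist": 0}, {"claw": 60, "dx": 0, "dy": 0, "dz": 16, "twist": 0}, {"claw": 60, "dx": 0, "dy": 0, "dz": 5, "twist": 0}, {"claw": 60, "dx": 0, "dy": 0, "dz": 0, "twist": 0}, {"claw": 60, "dx": 0, "dy": 0, "dz": 0, "twist": 0}])

```text
clock: 31.5
position: [471.4, 68.9, 42.9]
ee_rot: [0.049, 3.14, 0.0]
wrist_force: [1.0, -0.0, -0.8]
finger_gap: 72.7
```

Emit:
drive_tool(motion=[{"claw": 85, "dx": 0, "dy": 0, "dz": 0, "twist": 0}, {"claw": 85, "dx": 0, "dy": 0, "dz": 0, "twist": 0}, {"claw": 85, "dx": 0, "dy": 0, "dz": -20, "twist": 0}, {"claw": 85, "dx": 0, "dy": 0, "dz": -45, "twist": 0}, {"claw": 85, "dx": 0, "dy": 0, "dz": -45, "twist": 0}])

```text
clock: 32.12
position: [470.4, 68.7, 153.4]
ee_rot: [-0.049, -3.141, -0.0]
wrist_force: [0.7, 0.2, -0.5]
finger_gap: 84.9
```

```bash
python3 - <<'E'
from plan import *
from h import *
save('wrist','w18.png')
plan([(634.2,-282.8,140,90,85,3)])
r=measure()
E
```

```text
t 32.17 pos [474.4  68.8 159.4] th 88.21 tilt 0.64 gap 84.9 F [2.2 0.4 3.9] q1 -0.00 q6 -1.54
[{"claw": 85, "dx": -21.5, "dy": -43.5, "dz": 2.5, "twist": 0.0}, {"claw": 85, "dx": -21.5, "dy": -43.5, "dz": 2.5, "twist": -0.5}, {"claw": 85, "dx": -21.0, "dy": -43.5, "dz": 2.5, "twist": 0.0}, {"claw": 85, "dx": -21.0, "dy": -43.5, "dz": 2.5, "twist": -0.5}, {"claw": 85, "dx": -20.5, "dy": -43.5, "dz": 2.5, "twist": 0.0}]
[{"claw": 85, "dx": -20.5, "dy": -43.5, "dz": 2.5, "twist": -0.5}, {"claw": 85, "dx": -20.0, "dy": -44.0, "dz": 2.0, "twist": 0.0}, {"claw": 85, "dx": -20.0, "dy": -43.5, "dz": 2.5, "twist": -0.5}, {"claw": 85, "dx": 0, "dy": 0, "dz": 0, "twist": 0}, {"claw": 85, "dx": 0, "dy": 0, "dz": 0, "twist": 0}]
[{"claw": 85, "dx": 0, "dy": 0, "dz": 0, "twist": 0}, {"claw": 85, "dx": 0, "dy": 0, "dz": 0, "twist": 0}, {"claw": 85, "dx": 0, "dy": 0, "dz": 0, "twist": 0}, {"claw": 85, "dx": 0, "dy": 0, "dz": 0, "twist": 0}, {"claw": 85, "dx": 0, "dy": 0, "dz": 0, "twist": 0}]
end [ 634.1 -282.6  139.9] 90.21
```

View pics/w18.png

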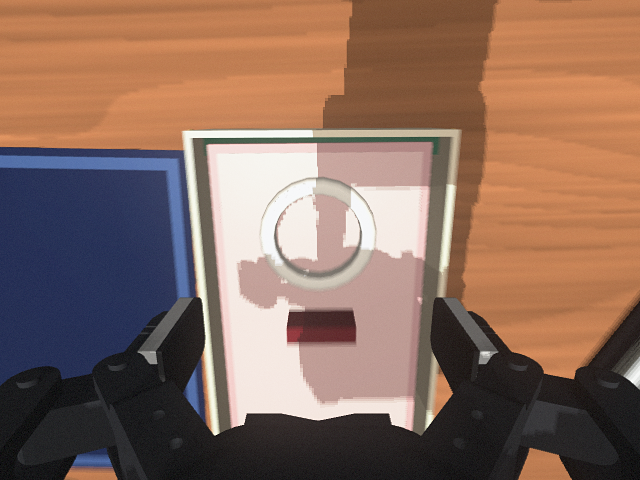

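The white bangle lies flat on the divider at (318,235). Next amber, using the ledge direction (−28.7°) for the jaws.

```bash
python3 - <<'E'
from plan import *
from ringw import *
ringw('amber',14,None,'top')
plan([(634.2,-282.8,80,-28.7,85,0,1)],start=(471,68.8,151.5,88.2))
E
```

```text
top px 434.0 206.0 n 372 c [ 633.5 -282.6] r 37.6 z 13.6
t 32.27 pos [472.6  68.8 154.8] th 88.21 tilt 0.37 gap 85.0 F [-0.4 -0.8 -1.1] q1 -0.00 q6 -1.54
[{"claw": 85, "dx": -14.5, "dy": -29.0, "dz": 6.0, "twist": 9.5}, {"claw": 85, "dx": -19.0, "dy": -26.0, "dz": 6.0, "twist": 10.0}, {"claw": 85, "dx": -23.5, "dy": -22.5, "dz": 6.0, "twist": 9.5}, {"claw": 85, "dx": -26.5, "dy": -18.0, "dz": 6.0, "twist": 10.0}, {"claw": 85, "dx": -29.5, "dy": -13.5, "dz": 6.0, "twist": 9.5}]
[{"claw": 85, "dx": -31.0, "dy": -8.0, "dz": 6.0, "twist": 10.0}, {"claw": 85, "dx": -32.0, "dy": -2.5, "dz": 6.0, "twist": 9.5}, {"claw": 85, "dx": -32.5, "dy": 2.5, "dz": 6.0, "twist": 10.0}, {"claw": 85, "dx": -31.5, "dy": 8.0, "dz": 6.0, "twist": 9.5}, {"claw": 85, "dx": -29.5, "dy": 13.5, "dz": 6.0, "twist": 10.0}]
[{"claw": 85, "dx": -26.5, "dy": 18.0, "dz": 6.0, "twist": 9.5}, {"claw": 85, "dx": -23.5, "dy": 22.5, "dz": 5.5, "twist": 10.0}, {"claw": 85, "dx": 0, "dy": 0, "dz": 0, "twist": 0}, {"claw": 85, "dx": 0, "dy": 0, "dz": 0, "twist": 0}, {"claw": 85, "dx": 0, "dy": 0, "dz": 0, "twist": 0}]
end [ 634.3 -283.    80. ] -28.8
```

Emit:
drive_tool(motion=[{"claw": 85, "dx": -14.5, "dy": -29, "dz": 6, "twist": 9.5}, {"claw": 85, "dx": -19, "dy": -26, "dz": 6, "twist": 10}, {"claw": 85, "dx": -23.5, "dy": -22.5, "dz": 6, "twist": 9.5}, {"claw": 85, "dx": -26.5, "dy": -18, "dz": 6, "twist": 10}, {"claw": 85, "dx": -29.5, "dy": -13.5, "dz": 6, "twist": 9.5}])

```text
clock: 32.9
position: [537.8, -78.6, 120.4]
ee_rot: [-1.342, -2.837, 0.001]
wrist_force: [-0.3, -0.3, -0.6]
finger_gap: 85.0
```

Emit:
drive_tool(motion=[{"claw": 85, "dx": -31, "dy": -8, "dz": 6, "twist": 10}, {"claw": 85, "dx": -32, "dy": -2.5, "dz": 6, "twist": 9.5}, {"claw": 85, "dx": -32.5, "dy": 2.5, "dz": 6, "twist": 10}, {"claw": 85, "dx": -31.5, "dy": 8, "dz": 6, "twist": 9.5}, {"claw": 85, "dx": -29.5, "dy": 13.5, "dz": 6, "twist": 10}])

```text
clock: 33.52
position: [606.1, -224.9, 90.1]
ee_rot: [-2.398, -2.025, 0.002]
wrist_force: [-0.0, 0.7, -0.3]
finger_gap: 85.1
```

Emit:
drive_tool(motion=[{"claw": 85, "dx": -26.5, "dy": 18, "dz": 6, "twist": 9.5}, {"claw": 85, "dx": -23.5, "dy": 22.5, "dz": 5.5, "twist": 10}, {"claw": 85, "dx": 0, "dy": 0, "dz": 0, "twist": 0}, {"claw": 85, "dx": 0, "dy": 0, "dz": 0, "twist": 0}, {"claw": 85, "dx": 0, "dy": 0, "dz": 0, "twist": 0}])

```text
clock: 34.15
position: [633.4, -281.8, 80.5]
ee_rot: [-2.702, -1.6, 0.001]
wrist_force: [0.6, -0.4, 0.3]
finger_gap: 84.9
```

```bash
python3 - <<'E'
from ringw import *
ringw('amber',14,'w19.png')
plan([(634.0,-282.7,-4,-28.7,85,3)])
E
```

```text
wrist px 324.0 203.0 n 724 c [ 637.1 -275.3] r 36.4 z 13.2
wrist px 316.0 281.0 n 450 c [ 633.4 -281. ] r 27.9 z 12.5
t 34.20 pos [ 633.6 -281.8   80.8] th -28.72 tilt 0.05 gap 85.5 F [-0.7 -0.1 -0.3] q1 -0.52 q6 -0.02
[{"claw": 85, "dx": -0.5, "dy": 0.5, "dz": 42.5, "twist": 0.0}, {"claw": 85, "dx": 0.0, "dy": 0.0, "dz": 42.5, "twist": 0.0}, {"claw": 85, "dx": 0, "dy": 0, "dz": 0, "twist": 0}, {"claw": 85, "dx": 0, "dy": 0, "dz": 0, "twist": 0}, {"claw": 85, "dx": 0, "dy": 0, "dz": 0, "twist": 0}]
end [ 633.8 -282.5   -4.2] -28.72
```

View pics/w19.png

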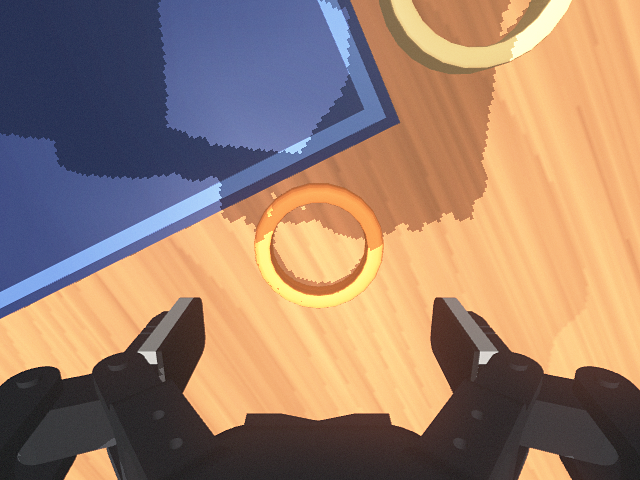

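Emit:
drive_tool(motion=[{"claw": 85, "dx": 0, "dy": 0.5, "dz": 42, "twist": 0}, {"claw": 85, "dx": 0, "dy": 0, "dz": 38, "twist": 0}, {"claw": 85, "dx": 0, "dy": 0, "dz": 4, "twist": 0}, {"claw": 85, "dx": 0, "dy": 0, "dz": 0, "twist": 0}, {"claw": 60, "dx": 0, "dy": 0, "dz": 0, "twist": 0}])

```text
clock: 34.83
position: [635.8, -283.7, 0.3]
ee_rot: [2.701, 1.598, 0.003]
wrist_force: [0.3, 1.3, 2.0]
finger_gap: 72.5
```

Emit:
drive_tool(motion=[{"claw": 60, "dx": 0, "dy": 0, "dz": 0, "twist": 0}, {"claw": 60, "dx": 0, "dy": 0, "dz": 0, "twist": 0}, {"claw": 60, "dx": 0, "dy": 0, "dz": 0, "twist": 0}, {"claw": 60, "dx": 0, "dy": 0, "dz": -15, "twist": 0}, {"claw": 60, "dx": 0, "dy": 0, "dz": -35, "twist": 0}])

```text
clock: 35.45
position: [633.9, -282.9, 47.4]
ee_rot: [-2.703, -1.599, 0.001]
wrist_force: [0.0, -0.6, -1.2]
finger_gap: 72.2
```

```bash
python3 - <<'E'
from ringw import *
save('wrist','w20.png')
# re-measure ledge now
r=measure(); H,S,V,p,im=[r[k] for k in('H','S','V','p','im')]
m=(S<60)&(V>150)&(p[...,2]>34)&(p[...,2]<46); m[:,:120]=0;m[:,220:]=0
for b in blobs(m,30): print(rect(im,b,39.8)[0])
u=np.array([np.cos(np.radians(61.3)),np.sin(np.radians(61.3))]); o=np.array([565.2,323.1])+7.46*u
t=o+35*u; print(o,t)
plan([(634,-282.7,160,-28.7,60),(t[0],t[1],160,-28.7,60,2)])
E
```

```text
((565.2056884765625, 323.0399475097656), (9.809749603271484, 129.0784149169922), 61.34932327270508)
[568.78246729 329.64351038] [585.5902897  360.34362611]
t 35.55 pos [ 638.  -285.2   52.8] th -28.79 tilt 0.64 gap 72.3 F [ 0.8 -1.1 -0.5] q1 -0.52 q6 -0.02
[{"claw": 60, "dx": 0.0, "dy": -1.5, "dz": -35.5, "twist": 0.0}, {"claw": 60, "dx": 0.0, "dy": -1.5, "dz": -36.0, "twist": 0.0}, {"claw": 60, "dx": 0.0, "dy": -1.5, "dz": -35.5, "twist": 0.0}, {"claw": 60, "dx": 41.5, "dy": -27.0, "dz": 0.0, "twist": 0.0}, {"claw": 60, "dx": 41.5, "dy": -27.0, "dz": 0.0, "twist": 0.0}]
[{"claw": 60, "dx": 41.5, "dy": -27.0, "dz": 0.0, "twist": 0.0}, {"claw": 60, "dx": 41.5, "dy": -27.0, "dz": 0.0, "twist": 0.0}, {"claw": 60, "dx": 41.5, "dy": -27.0, "dz": 0.0, "twist": 0.0}, {"claw": 60, "dx": 41.5, "dy": -27.0, "dz": 0.0, "twist": 0.0}, {"claw": 60, "dx": 41.5, "dy": -27.0, "dz": 0.0, "twist": 0.0}]
[{"claw": 60, "dx": 41.5, "dy": -27.0, "dz": 0.0, "twist": 0.0}, {"claw": 60, "dx": 41.5, "dy": -27.5, "dz": 0.0, "twist": 0.0}, {"claw": 60, "dx": 41.5, "dy": -27.0, "dz": 0.0, "twist": 0.0}, {"claw": 60, "dx": 42.0, "dy": -27.5, "dz": 0.0, "twist": 0.0}, {"claw": 60, "dx": 41.5, "dy": -27.0, "dz": 0.0, "twist": 0.0}]
[{"claw": 60, "dx": 42.0, "dy": -27.5, "dz": 0.0, "twist": 0.0}, {"claw": 60, "dx": 0, "dy": 0, "dz": 0, "twist": 0}, {"claw": 60, "dx": 0, "dy": 0, "dz": 0, "twist": 0}, {"claw": 60, "dx": 0, "dy": 0, "dz": 0, "twist": 0}, {"claw": 60, "dx": 0, "dy": 0, "dz": 0, "twist": 0}]
end [585.5 360.4 159.8] -28.79
```

View pics/w20.png

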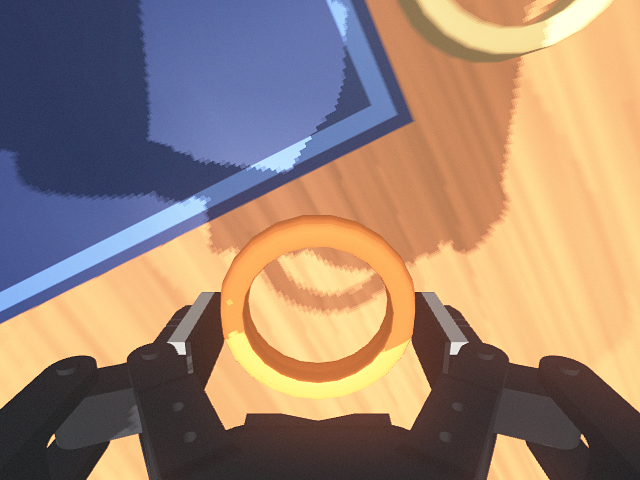

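Emit:
drive_tool(motion=[{"claw": 60, "dx": 0, "dy": 0, "dz": -37, "twist": 0}, {"claw": 60, "dx": 0, "dy": 0, "dz": -38, "twist": 0}, {"claw": 60, "dx": 0, "dy": 0, "dz": -38, "twist": 0}, {"claw": 60, "dx": 41.5, "dy": -27, "dz": 0, "twist": 0}, {"claw": 60, "dx": 41.5, "dy": -27, "dz": 0, "twist": 0}])

```text
clock: 36.17
position: [627.3, -184.1, 160.9]
ee_rot: [2.704, 1.596, 0.003]
wrist_force: [0.9, 0.8, -1.3]
finger_gap: 72.1
```

Emit:
drive_tool(motion=[{"claw": 60, "dx": 41.5, "dy": -27, "dz": 0, "twist": 0}, {"claw": 60, "dx": 41.5, "dy": -27, "dz": 0, "twist": 0}, {"claw": 60, "dx": 41.5, "dy": -27, "dz": 0, "twist": 0}, {"claw": 60, "dx": 41.5, "dy": -27, "dz": 0, "twist": 0}, {"claw": 60, "dx": 41.5, "dy": -27, "dz": 0, "twist": 0}])

```text
clock: 36.8
position: [608.7, 63.9, 160.3]
ee_rot: [2.704, 1.599, 0.002]
wrist_force: [0.7, 1.1, -0.7]
finger_gap: 72.2
```

Emit:
drive_tool(motion=[{"claw": 60, "dx": 41.5, "dy": -27, "dz": 0, "twist": 0}, {"claw": 60, "dx": 41.5, "dy": -27, "dz": 0, "twist": 0}, {"claw": 60, "dx": 41.5, "dy": -27, "dz": 0, "twist": 0}, {"claw": 60, "dx": 41.5, "dy": -27, "dz": 0, "twist": 0}, {"claw": 60, "dx": 41.5, "dy": -27, "dz": 0, "twist": 0}])

```text
clock: 37.42
position: [590.3, 310.8, 160.3]
ee_rot: [2.704, 1.599, 0.002]
wrist_force: [1.6, 0.3, -0.3]
finger_gap: 71.8
```

Emit:
drive_tool(motion=[{"claw": 60, "dx": 41.5, "dy": -27, "dz": 0, "twist": 0}, {"claw": 60, "dx": 0, "dy": 0, "dz": 0, "twist": 0}, {"claw": 60, "dx": 0, "dy": 0, "dz": 0, "twist": 0}, {"claw": 60, "dx": 0, "dy": 0, "dz": 0, "twist": 0}, {"claw": 60, "dx": 0, "dy": 0, "dz": 0, "twist": 0}])

```text
clock: 38.05
position: [587.1, 357.3, 160.0]
ee_rot: [2.705, 1.597, 0.0]
wrist_force: [0.2, -0.2, -0.0]
finger_gap: 72.1
```

```bash
python3 - <<'E'
from ringw import *
plan([(585.6,360.3,80,-28.7,60,3)])
E
```

```text
t 38.05 pos [587.1 357.3 160. ] th -28.89 tilt 0.01 gap 72.1 F [ 0.2 -0.2 -0. ] q1 0.45 q6 0.95
[{"claw": 60, "dx": 1.0, "dy": -1.5, "dz": 40.0, "twist": 0.0}, {"claw": 60, "dx": 1.0, "dy": -1.5, "dz": 40.0, "twist": 0.0}, {"claw": 60, "dx": 0, "dy": 0, "dz": 0, "twist": 0}, {"claw": 60, "dx": 0, "dy": 0, "dz": 0, "twist": 0}, {"claw": 60, "dx": 0, "dy": 0, "dz": 0, "twist": 0}]
end [585.5 360.5  80. ] -28.89
```

Emit:
drive_tool(motion=[{"claw": 60, "dx": 1, "dy": -1.5, "dz": 40, "twist": 0}, {"claw": 60, "dx": 1, "dy": -1.5, "dz": 40, "twist": 0}, {"claw": 60, "dx": 0, "dy": 0, "dz": 10, "twist": 0}, {"claw": 60, "dx": 0, "dy": 0, "dz": 0, "twist": 0}, {"claw": 60, "dx": 0, "dy": 0, "dz": 0, "twist": 0}])

```text
clock: 38.67
position: [586.6, 362.2, 71.8]
ee_rot: [2.704, 1.599, 0.006]
wrist_force: [0.3, -0.3, -0.3]
finger_gap: 72.1
```

```bash
python3 - <<'E'
from ringw import *
save('wrist','w21.png'); s=save('scene','s21.png')
f=cv2.cvtColor(s['frame'],cv2.COLOR_RGB2BGR); cv2.imwrite('pics/s21c.png',cv2.resize(f[200:420,380:600],None,fx=2.5,fy=2.5))
plan([(585.6,360.3,62,-28.7,60)])
E
```

```text
t 38.77 pos [586.3 362.3  71.8] th -28.81 tilt 0.20 gap 72.1 F [-0.3  0.  -0.2] q1 0.45 q6 0.96
[{"claw": 60, "dx": -2.0, "dy": 0.5, "dz": 10.0, "twist": 0.0}, {"claw": 60, "dx": 0, "dy": 0, "dz": 0, "twist": 0}, {"claw": 60, "dx": 0, "dy": 0, "dz": 0, "twist": 0}, {"claw": 60, "dx": 0, "dy": 0, "dz": 0, "twist": 0}, {"claw": 60, "dx": 0, "dy": 0, "dz": 0, "twist": 0}]
end [585.8 360.3  61.8] -28.81
```

View pics/w21.png

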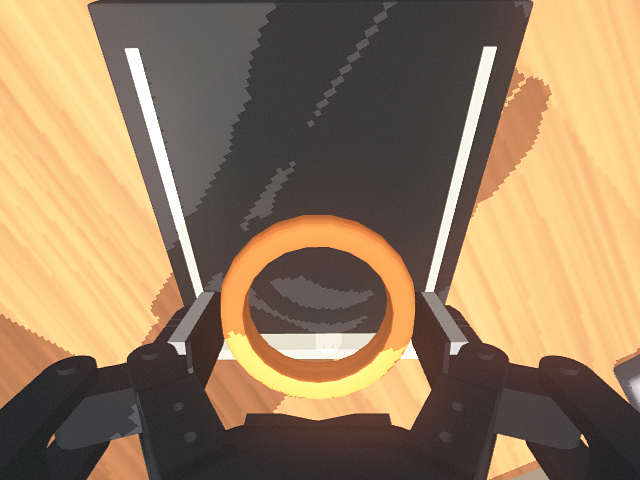

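View pics/s21c.png

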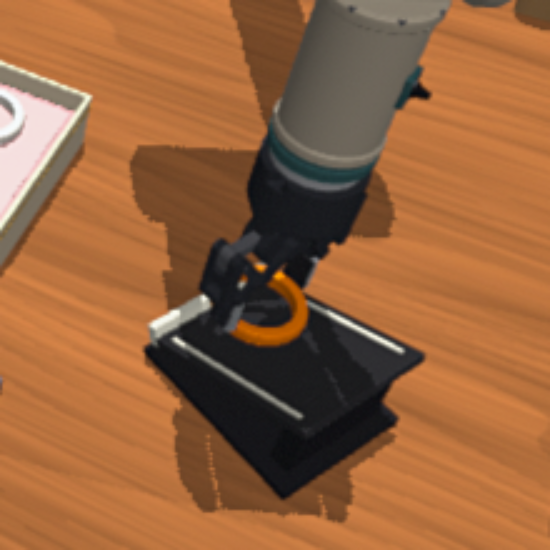

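Emit:
drive_tool(motion=[{"claw": 60, "dx": -2, "dy": -0.5, "dz": 6, "twist": 0}, {"claw": 60, "dx": 0, "dy": 0, "dz": 3, "twist": 0}, {"claw": 60, "dx": 0, "dy": 0, "dz": 2, "twist": 0}, {"claw": 60, "dx": 0, "dy": 0, "dz": 0, "twist": 0}, {"claw": 60, "dx": 0, "dy": 0, "dz": 0, "twist": 0}])

```text
clock: 39.4
position: [583.3, 359.9, 59.1]
ee_rot: [2.704, 1.599, -0.002]
wrist_force: [-2.1, -2.7, 4.1]
finger_gap: 72.3
```

Emit:
drive_tool(motion=[{"claw": 60, "dx": 0, "dy": 0, "dz": 2, "twist": 0}, {"claw": 60, "dx": 0, "dy": 0, "dz": 1, "twist": 0}, {"claw": 60, "dx": 0, "dy": 0, "dz": 1, "twist": 0}, {"claw": 60, "dx": 0, "dy": 0, "dz": 0, "twist": 0}, {"claw": 60, "dx": 0, "dy": 0, "dz": 0, "twist": 0}])

```text
clock: 40.02
position: [583.1, 359.4, 55.8]
ee_rot: [2.703, 1.599, -0.002]
wrist_force: [-4.2, -4.6, 8.3]
finger_gap: 72.1
```

```bash
python3 - <<'E'
from ringw import *
save('wrist','w22.png'); s=save('scene','s22.png')
f=cv2.cvtColor(s['frame'],cv2.COLOR_RGB2BGR); cv2.imwrite('pics/s22c.png',cv2.resize(f[250:420,400:570],None,fx=3,fy=3))
plan([(585.6,360.3,62,-28.7,60)])
E
```

```text
t 40.12 pos [583.1 359.4  55.8] th -28.78 tilt 0.10 gap 72.4 F [-3.9 -5.5  8.9] q1 0.45 q6 0.95
[{"claw": 60, "dx": 2.0, "dy": 1.5, "dz": -6.0, "twist": 0.0}, {"claw": 60, "dx": 0, "dy": 0, "dz": 0, "twist": 0}, {"claw": 60, "dx": 0, "dy": 0, "dz": 0, "twist": 0}, {"claw": 60, "dx": 0, "dy": 0, "dz": 0, "twist": 0}, {"claw": 60, "dx": 0, "dy": 0, "dz": 0, "twist": 0}]
end [585.4 360.4  61.8] -28.78
```

View pics/s22c.png

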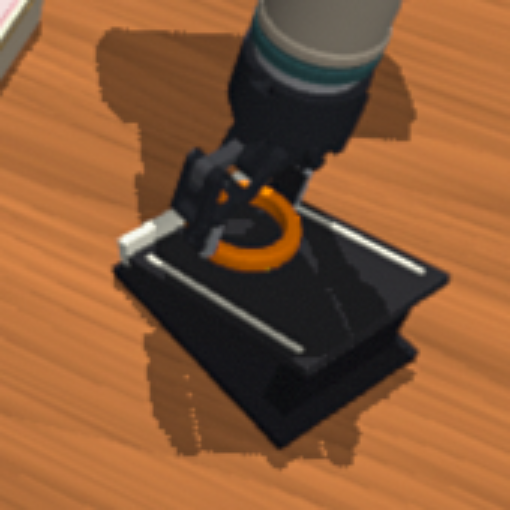

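Emit:
drive_tool(motion=[{"claw": 60, "dx": 0, "dy": 0, "dz": 1.5, "twist": 0}, {"claw": 60, "dx": 0, "dy": 0, "dz": 1.5, "twist": 0}, {"claw": 60, "dx": 0, "dy": 0, "dz": 0, "twist": 0}, {"claw": 85, "dx": 0, "dy": 0, "dz": 0, "twist": 0}, {"claw": 85, "dx": 0, "dy": 0, "dz": 0, "twist": 0}])

```text
clock: 40.75
position: [584.2, 361.0, 51.5]
ee_rot: [-2.704, -1.599, -0.002]
wrist_force: [0.3, -0.2, 0.3]
finger_gap: 85.1
```

Emit:
drive_tool(motion=[{"claw": 85, "dx": 0, "dy": 0, "dz": 0, "twist": 0}, {"claw": 85, "dx": 0, "dy": 0, "dz": -20, "twist": 0}, {"claw": 85, "dx": 0, "dy": 0, "dz": -40, "twist": 0}, {"claw": 85, "dx": 0, "dy": 0, "dz": -40, "twist": 0}, {"claw": 85, "dx": 0, "dy": 0, "dz": 0, "twist": 0}])

```text
clock: 41.38
position: [586.1, 361.8, 155.9]
ee_rot: [2.704, 1.599, 0.014]
wrist_force: [0.2, 0.1, -0.0]
finger_gap: 85.0
```

```bash
python3 - <<'E'
from ringw import *
im=save('wrist','w23.png'); s=save('scene','s23.png')
f=cv2.cvtColor(s['frame'],cv2.COLOR_RGB2BGR); cv2.imwrite('pics/s23c.png',cv2.resize(f[250:420,400:570],None,fx=3,fy=3))
# ring pts in board frame from wrist
u=np.array([np.cos(np.radians(61.3)),np.sin(np.radians(61.3))]); a=np.radians(22)
ex=np.array([*(u*np.cos(a)),np.sin(a)]); ey=np.array([-u[1],u[0],0]); ez=np.cross(ex,ey); O=np.array([568.8,329.6,32])
for n,I in(('wrist',im),('scene',s)):
    P=(pts(I)-O)@np.c_[ex,ey,ez]; hsv=cv2.cvtColor(I['frame'],cv2.COLOR_RGB2HSV).astype(int)
    m=(hsv[...,0]>5)&(hsv[...,0]<26)&(hsv[...,1]>150)&(abs(P[...,0]-40)<70)&(abs(P[...,1])<65)&(P[...,2]>3)&(P[...,2]<30)
    Q=P[m]; c,r=cv2.minEnclosingCircle(Q[:,:2].astype(np.float32)); print(n,len(Q),c,r,np.percentile(Q[:,2],[5,50,95]), 'lowtop z', np.median(Q[Q[:,0]<c[0]-15][:,2]),'high',np.median(Q[Q[:,0]>c[0]+15][:,2]))
plan([(585.6,360.3,150,-28.7,85)])
E
```

```text
wrist 3562 (43.39873504638672, 2.8845489025115967) 37.37456512451172 [ 4.6655927  12.60687788 15.03415246] lowtop z 8.818413465114933 high 13.559400696875112
scene 511 (41.91953659057617, 0.0185308326035738) 38.15355682373047 [ 4.15166442 11.3407882  13.77251704] lowtop z 11.524774521554974 high 11.519108255950027
t 41.48 pos [583.6 360.4 151.7] th -28.79 tilt 0.02 gap 84.9 F [-0.1 -0.6 -0.8] q1 0.45 q6 0.95
[{"claw": 85, "dx": 1.0, "dy": 2.0, "dz": 1.5, "twist": 0.0}, {"claw": 85, "dx": 0, "dy": 0, "dz": 0, "twist": 0}, {"claw": 85, "dx": 0, "dy": 0, "dz": 0, "twist": 0}, {"claw": 85, "dx": 0, "dy": 0, "dz": 0, "twist": 0}, {"claw": 85, "dx": 0, "dy": 0, "dz": 0, "twist": 0}]
end [585.8 360.4 150.2] -28.79
```

View pics/w23.png

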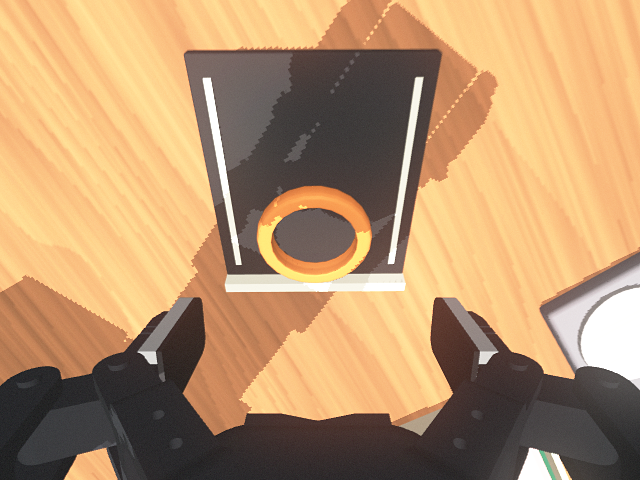

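View pics/s23c.png

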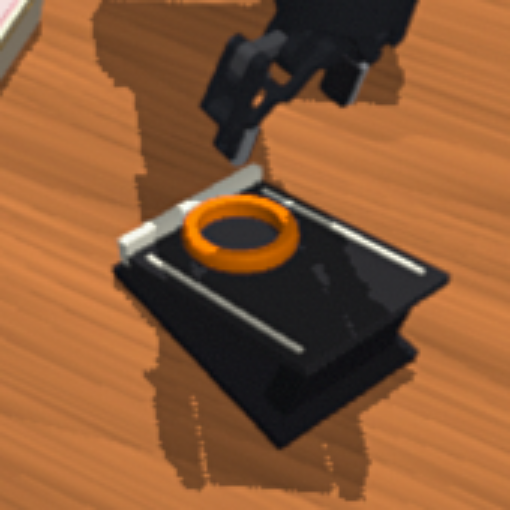

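Amber lies flat and lateral position is near the middle. I check the gap to the ledge relative to the ledge itself in each view.

```bash
cat > brd.py <<'E'
from ringw import *
u=np.array([np.cos(np.radians(61.3)),np.sin(np.radians(61.3))]); a=np.radians(22)
ex=np.array([*(u*np.cos(a)),np.sin(a)]); ey=np.array([-u[1],u[0],0]); ez=np.cross(ex,ey); O=np.array([568.8,329.6,32]); Bm=np.c_[ex,ey,ez]
def onp(I,us,vs,zb):
    K=I['mtx'];T=I['world_to_cam'];R=T[:3,:3];c=-R.T@T[:3,3]
    d=(np.linalg.inv(K)@np.stack([us,vs,np.ones(len(us))])).T@R
    c=(c-O)@Bm; d=d@Bm; return (c+d*((zb-c[2])/d[:,2])[:,None])[:,:2]
def look(names):
    for n in names:
        I=get_image(n); P=(pts(I)-O)@Bm; hsv=cv2.cvtColor(I['frame'],cv2.COLOR_RGB2HSV).astype(int)
        reg=(abs(P[...,0]-40)<75)&(abs(P[...,1])<75)
        m=(hsv[...,0]>3)&(hsv[...,0]<26)&(hsv[...,1]>150)&reg&(P[...,2]>9)&(P[...,2]<25)
        bs=blobs(m,30)
        if bs:
            m=np.any(bs,axis=0); v,uu=np.nonzero(m); q=onp(I,uu,v,14).astype(np.float32); c,r=cv2.minEnclosingCircle(q); print(n,'ring c',np.round(c,1),'r',round(r,1),'x',q[:,0].min().round(1),q[:,0].max().round(1),'y',q[:,1].min().round(1),q[:,1].max().round(1),'n',len(q))
        w=(hsv[...,1]<70)&(hsv[...,2]>110)&reg&(abs(P[...,0]+4)<9)&(P[...,2]>5)&(P[...,2]<15)
        bs=blobs(w,20)
        if bs:
            w=np.any(bs,axis=0); v,uu=np.nonzero(w); q=onp(I,uu,v,10); print(n,'ledge x',np.percentile(q[:,0],[3,50,97]).round(1),'y',np.percentile(q[:,1],[1,99]).round(1),len(q))
if __name__=='__main__': look(['wrist','scene','top'])
E
python3 brd.py
```

```text
wrist ring c [45.7  1.8] r 37.7 x 14.2 82.0 y -33.8 38.2 n 2837
wrist ledge x [-6.4 -0.4  6.5] y [-61.   65.9] 2261
scene ring c [44.6 -2.5] r 38.5 x 7.1 81.1 y -40.0 34.6 n 345
scene ledge x [-6.8 -1.5  4.5] y [-65.9  61.7] 200
top ring c [39.4  0.3] r 37.3 x 2.5 76.4 y -36.7 37.4 n 426
top ledge x [-8.5 -4.6 -0.9] y [-63.4  61.5] 208
```

The views agree the ring is within about 1–2 mm of the ledge and centred. A gentle nudge downslope with shut fingers will make sure it rests against the ledge.

```bash
python3 - <<'E'
from plan import *
u=np.array([np.cos(np.radians(61.3)),np.sin(np.radians(61.3))])
t=np.array([568.8,329.6])+87*u
plan([(t[0],t[1],130,-28.7,0,2),(t[0],t[1],72,-28.7,0,3)])
E
```

```text
t 41.62 pos [582.8 359.9 149.9] th -28.80 tilt 0.18 gap 84.6 F [-0.4 -0.  -0.1] q1 0.45 q6 0.95
[{"claw": 0, "dx": 27.0, "dy": 1.0, "dz": 10.0, "twist": 0.0}, {"claw": 0, "dx": 26.5, "dy": 1.0, "dz": 10.0, "twist": 0.0}, {"claw": 0, "dx": 0, "dy": 0, "dz": 0, "twist": 0}, {"claw": 0, "dx": 0, "dy": 0, "dz": 0, "twist": 0}, {"claw": 0, "dx": 0.0, "dy": 0.0, "dz": 29.0, "twist": 0.0}]
[{"claw": 0, "dx": 0.0, "dy": 0.0, "dz": 29.0, "twist": 0.0}, {"claw": 0, "dx": 0, "dy": 0, "dz": 0, "twist": 0}, {"claw": 0, "dx": 0, "dy": 0, "dz": 0, "twist": 0}, {"claw": 0, "dx": 0, "dy": 0, "dz": 0, "twist": 0}, {"claw": 0, "dx": 0, "dy": 0, "dz": 0, "twist": 0}]
end [610.3 405.9  71.9] -28.8
```

Emit:
drive_tool(motion=[{"claw": 0, "dx": 27, "dy": 1, "dz": 10, "twist": 0}, {"claw": 0, "dx": 26.5, "dy": 1, "dz": 10, "twist": 0}, {"claw": 0, "dx": 0, "dy": 0, "dz": 0, "twist": 0}, {"claw": 0, "dx": 0, "dy": 0, "dz": 26, "twist": 0}, {"claw": 0, "dx": 0, "dy": 0, "dz": 25, "twist": 0}])

```text
clock: 42.25
position: [610.6, 405.4, 79.9]
ee_rot: [2.704, 1.599, -0.002]
wrist_force: [0.8, 0.3, -0.4]
finger_gap: -0.2
```

Emit:
drive_tool(motion=[{"claw": 0, "dx": 0, "dy": 0, "dz": 0, "twist": 0}, {"claw": 0, "dx": 0, "dy": 0, "dz": 0, "twist": 0}, {"claw": 0, "dx": 0, "dy": 0, "dz": 0, "twist": 0}, {"claw": 0, "dx": 0, "dy": 0, "dz": 0, "twist": 0}, {"claw": 0, "dx": 0, "dy": 0, "dz": 0, "twist": 0}])

```text
clock: 42.88
position: [611.4, 406.3, 81.5]
ee_rot: [2.704, 1.599, 0.002]
wrist_force: [0.8, 0.1, -0.1]
finger_gap: -0.2
```

```bash
python3 - <<'E'
from ringw import *
save('wrist','w24.png')
u=np.array([np.cos(np.radians(61.3)),np.sin(np.radians(61.3))])
p=cur()[1]; print('h',(p[:2]-[568.8,329.6])@u, p, get_obs()['wrist_force'])
E
```

```text
h 87.73569393543514 [611.35009374 406.32853384  81.27186373] [-0.53928638  0.23504728  0.1601545 ]
```

View pics/w24.png

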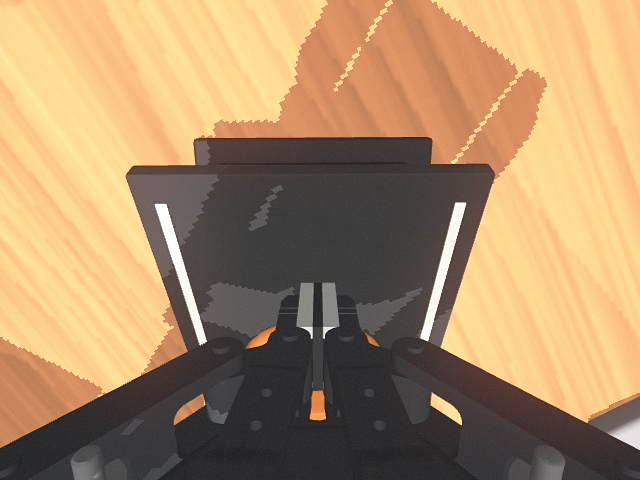

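Emit:
drive_tool(motion=[{"claw": 0, "dx": -5, "dy": 0, "dz": 5, "twist": 0}, {"claw": 0, "dx": 0, "dy": 0, "dz": 4, "twist": 0}, {"claw": 0, "dx": 0, "dy": 0, "dz": 0, "twist": 0}, {"claw": 0, "dx": 0, "dy": 0, "dz": 0, "twist": 0}, {"claw": 0, "dx": 0, "dy": 0, "dz": 0, "twist": 0}])

```text
clock: 43.55
position: [609.0, 402.0, 71.9]
ee_rot: [-2.704, -1.599, -0.001]
wrist_force: [0.2, 0.3, -0.2]
finger_gap: 0.0
```

Emit:
drive_tool(motion=[{"claw": 0, "dx": -1, "dy": 0, "dz": 0, "twist": 0}, {"claw": 0, "dx": -1, "dy": 0, "dz": 0, "twist": 0}, {"claw": 0, "dx": -1, "dy": 0, "dz": 0, "twist": 0}, {"claw": 0, "dx": 0, "dy": 0, "dz": 0, "twist": 0}, {"claw": 0, "dx": 0, "dy": 0, "dz": 0, "twist": 0}])

```text
clock: 44.18
position: [607.4, 399.2, 71.9]
ee_rot: [-2.704, -1.599, -0.0]
wrist_force: [0.2, -0.2, -0.4]
finger_gap: 0.1
```

Emit:
drive_tool(motion=[{"claw": 0, "dx": -1, "dy": 0, "dz": 0, "twist": 0}, {"claw": 0, "dx": -1, "dy": 0, "dz": 0, "twist": 0}, {"claw": 0, "dx": 0, "dy": 0, "dz": 0, "twist": 0}, {"claw": 0, "dx": 0, "dy": 0, "dz": 0, "twist": 0}, {"claw": 0, "dx": 0, "dy": 0, "dz": 0, "twist": 0}])

```text
clock: 44.8
position: [606.4, 397.5, 71.8]
ee_rot: [-2.704, -1.599, -0.0]
wrist_force: [-0.2, -0.2, 0.1]
finger_gap: 0.0
```

```bash
python3 - <<'E'
from ringw import *
u=np.array([np.cos(np.radians(61.3)),np.sin(np.radians(61.3))])
p=cur()[1]; print('h',(p[:2]-[568.8,329.6])@u, p, get_obs()['wrist_force'])
from brd import look
look(['scene'])
E
```

```text
h 77.59903148175746 [606.42145519 397.47047263  71.83224724] [-0.21745137 -0.23360415  0.09455703]
scene ring c [45.8 -2.6] r 38.8 x 7.1 83.6 y -40.0 30.2 n 231
scene ledge x [-6.8 -1.4  4.6] y [-65.9  61.7] 201
```

Emit:
drive_tool(motion=[{"claw": 0, "dx": -1, "dy": 0, "dz": 0.5, "twist": 0}, {"claw": 0, "dx": -1, "dy": 0, "dz": 0.5, "twist": 0}, {"claw": 0, "dx": -1, "dy": 0, "dz": 0, "twist": 0}, {"claw": 0, "dx": 0, "dy": 0, "dz": 0, "twist": 0}, {"claw": 0, "dx": 0, "dy": 0, "dz": 0, "twist": 0}])

```text
clock: 45.48
position: [605.5, 395.6, 71.3]
ee_rot: [-2.704, -1.599, -0.003]
wrist_force: [1.7, 3.1, 1.0]
finger_gap: 0.3
```

Emit:
drive_tool(motion=[{"claw": 0, "dx": -1, "dy": 0, "dz": 0, "twist": 0}, {"claw": 0, "dx": -1, "dy": 0, "dz": 0, "twist": 0}, {"claw": 0, "dx": 0, "dy": 0, "dz": 0, "twist": 0}, {"claw": 0, "dx": 0, "dy": 0, "dz": 0, "twist": 0}, {"claw": 0, "dx": 0, "dy": 0, "dz": 0, "twist": 0}])

```text
clock: 46.1
position: [605.4, 394.8, 72.0]
ee_rot: [-2.703, -1.598, -0.008]
wrist_force: [2.4, 5.8, 3.0]
finger_gap: 0.2
```

```bash
python3 - <<'E'
from ringw import *
s=save('scene','s25.png')
f=cv2.cvtColor(s['frame'],cv2.COLOR_RGB2BGR); cv2.imwrite('pics/s25c.png',cv2.resize(f[250:420,400:570],None,fx=3,fy=3))
print(get_obs()['wrist_force'])
from brd import look
look(['scene'])
E
```

```text
[3.4501823  6.29588888 3.08149633]
scene ring c [42.5 -4.8] r 37.9 x 5.7 78.9 y -40.4 24.6 n 237
scene ledge x [-6.8 -1.9  4.2] y [-66.1  61.9] 184
```

View pics/s25c.png

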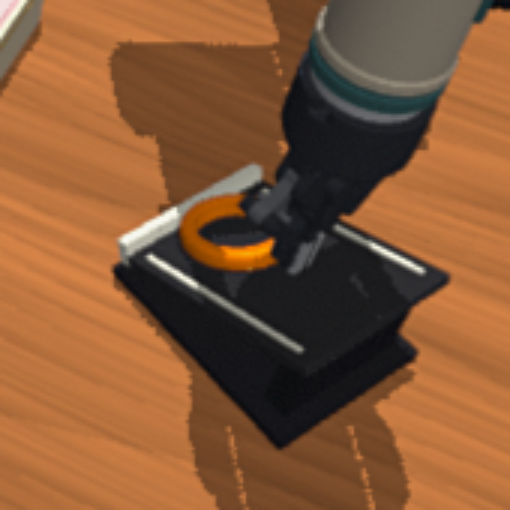

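The ring moved slightly and the force rose to 7 N, so it is against the ledge. Back off.

Emit:
drive_tool(motion=[{"claw": 0, "dx": 4, "dy": 0, "dz": -2, "twist": 0}, {"claw": 0, "dx": 6, "dy": 0, "dz": -10, "twist": 0}, {"claw": 0, "dx": 0, "dy": 0, "dz": -50, "twist": 0}, {"claw": 0, "dx": 0, "dy": 0, "dz": -50, "twist": 0}, {"claw": 0, "dx": 0, "dy": 0, "dz": 0, "twist": 0}])

```text
clock: 46.82
position: [611.1, 402.6, 188.8]
ee_rot: [2.703, 1.599, 0.014]
wrist_force: [-0.1, 0.2, 0.5]
finger_gap: -0.0
```

```bash
python3 - <<'E'
from ringw import *
from brd import look
look(['scene','top'])
r=measure(); box(r)
H,S,V,p,im=[r[k] for k in('H','S','V','p','im')]
bl=(H>100)&(H<130)&(S>90)&(p[...,2]<8)
for m in blobs(bl,2000): b,_=rect(im,m,0); print('mat',b)
cv2.imwrite('pics/t26.png',cv2.cvtColor(im['frame'],cv2.COLOR_RGB2BGR))
print(cur()[1:3])
E
```

```text
scene ring c [42.  -3.1] r 38.7 x 5.7 80.7 y -41.8 34.6 n 345
scene ledge x [-6.8 -1.6  4.5] y [-66.8  61.7] 196
top ring c [37.7  0.6] r 37.4 x 1.4 74.7 y -36.7 37.4 n 433
top ledge x [-8.6 -4.6 -0.9] y [-63.3  62.4] 212
box ((533.7034301757812, 67.84210205078125), (158.1812286376953, 258.01580810546875), 88.41814422607422)
mat ((563.0377197265625, -135.6859130859375), (196.68960571289062, 297.79205322265625), 87.15023040771484)
(array([607.98637413, 401.13038449, 181.8460244 ]), np.float64(-28.799635432741642))
```

View pics/t26.png

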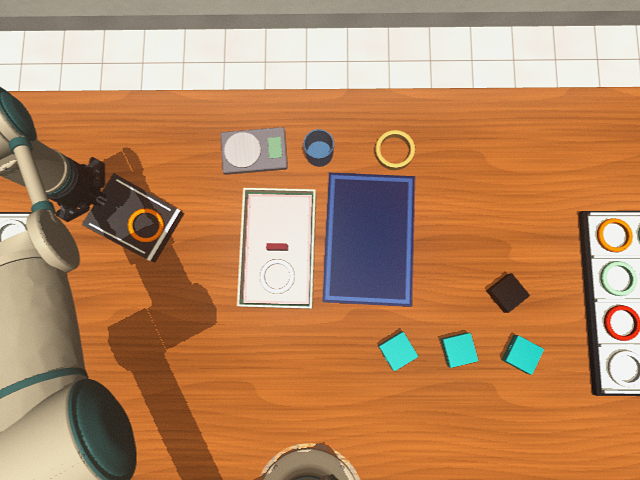

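Amber's centre is now 37.7 mm up the slope, so it is against the ledge. Mat centre (563.0,−135.7), yaw −2.85°. I will grip the box's right-hand wall at its middle and drag the box.

```bash
python3 - <<'E'
from plan import *
x,y=B(0,-77,(533.75,67.8)); print(x,y); print(B(0,-77,(563,-135.7),-2.85))
plan([(x,y,130,88.4,30,3,1)])
E
```

```text
531.6269015398483 -9.170724648586372
(np.float64(559.1714542121133), np.float64(-212.60476082239677))
t 46.98 pos [608.  401.1 181.8] th -28.80 tilt 0.16 gap -0.2 F [-0.5 -0.4 -0.2] q1 0.49 q6 0.99
[{"claw": 30, "dx": -33.0, "dy": 11.0, "dz": 4.5, "twist": -10.0}, {"claw": 30, "dx": -34.5, "dy": 5.0, "dz": 4.5, "twist": -9.5}, {"claw": 30, "dx": -35.0, "dy": -1.0, "dz": 4.5, "twist": -10.0}, {"claw": 30, "dx": -34.0, "dy": -7.0, "dz": 4.5, "twist": -9.5}, {"claw": 30, "dx": -32.5, "dy": -12.5, "dz": 4.0, "twist": -10.0}]
[{"claw": 30, "dx": -30.0, "dy": -17.5, "dz": 4.5, "twist": -9.5}, {"claw": 30, "dx": -26.5, "dy": -22.5, "dz": 4.0, "twist": -10.0}, {"claw": 30, "dx": -22.5, "dy": -26.5, "dz": 4.5, "twist": -9.5}, {"claw": 30, "dx": -17.5, "dy": -30.0, "dz": 4.0, "twist": -10.0}, {"claw": 30, "dx": -12.0, "dy": -32.5, "dz": 4.5, "twist": -9.5}]
[{"claw": 30, "dx": -6.5, "dy": -34.0, "dz": 4.0, "twist": -10.0}, {"claw": 30, "dx": -0.5, "dy": -35.0, "dz": 4.5, "twist": -9.5}, {"claw": 30, "dx": 0, "dy": 0, "dz": 0, "twist": 0}, {"claw": 30, "dx": 0, "dy": 0, "dz": 0, "twist": 0}, {"claw": 30, "dx": 0, "dy": 0, "dz": 0, "twist": 0}]
end [531.7  -9.3 129.8] 88.2
```

Emit:
drive_tool(motion=[{"claw": 30, "dx": -33, "dy": 11, "dz": 4, "twist": -10}, {"claw": 30, "dx": -34.5, "dy": 5, "dz": 4, "twist": -9.5}, {"claw": 30, "dx": -35, "dy": -1, "dz": 4, "twist": -10}, {"claw": 30, "dx": -34, "dy": -7, "dz": 4, "twist": -9.5}, {"claw": 30, "dx": -32.5, "dy": -12.5, "dz": 4, "twist": -10}])

```text
clock: 47.6
position: [574.6, 229.0, 160.4]
ee_rot: [-1.788, -2.579, 0.006]
wrist_force: [-0.4, -0.2, 0.2]
finger_gap: 29.9
```

Emit:
drive_tool(motion=[{"claw": 30, "dx": -30, "dy": -17.5, "dz": 4, "twist": -9.5}, {"claw": 30, "dx": -26.5, "dy": -22.5, "dz": 4, "twist": -10}, {"claw": 30, "dx": -22.5, "dy": -26.5, "dz": 4, "twist": -9.5}, {"claw": 30, "dx": -17.5, "dy": -30, "dz": 4, "twist": -10}, {"claw": 30, "dx": -12, "dy": -32.5, "dz": 4, "twist": -9.5}])

```text
clock: 48.22
position: [543.3, 58.7, 140.7]
ee_rot: [-0.571, -3.085, 0.002]
wrist_force: [0.4, 0.1, 0.3]
finger_gap: 29.8
```

Emit:
drive_tool(motion=[{"claw": 30, "dx": -6.5, "dy": -34, "dz": 4, "twist": -10}, {"claw": 30, "dx": -0.5, "dy": -35, "dz": 4, "twist": -9.5}, {"claw": 30, "dx": 0, "dy": 0, "dz": 25, "twist": 0}, {"claw": 30, "dx": 0, "dy": 0, "dz": 0, "twist": 0}, {"claw": 30, "dx": 0, "dy": 0, "dz": 0, "twist": 0}])

```text
clock: 48.85
position: [532.2, -8.3, 109.4]
ee_rot: [-0.049, -3.14, -0.0]
wrist_force: [-0.3, 0.5, 0.4]
finger_gap: 30.0
```

```bash
python3 - <<'E'
from plan import *
from h import *
save('wrist','w27.png')
x,y=B(0,-77,(533.75,67.8))
plan([(x,y,52,88.4,30,2)])
E
```

```text
t 48.90 pos [532.7  -8.2 109.9] th 88.24 tilt 0.01 gap 29.9 F [0.2 0.3 0.5] q1 -0.15 q6 -1.69
[{"claw": 30, "dx": 0.5, "dy": -0.5, "dz": 29.0, "twist": 0.0}, {"claw": 30, "dx": 0.5, "dy": -0.5, "dz": 29.0, "twist": 0.0}, {"claw": 30, "dx": 0, "dy": 0, "dz": 0, "twist": 0}, {"claw": 30, "dx": 0, "dy": 0, "dz": 0, "twist": 0}, {"claw": 30, "dx": 0, "dy": 0, "dz": 0, "twist": 0}]
end [531.7  -9.2  51.9] 88.24
```

View pics/w27.png

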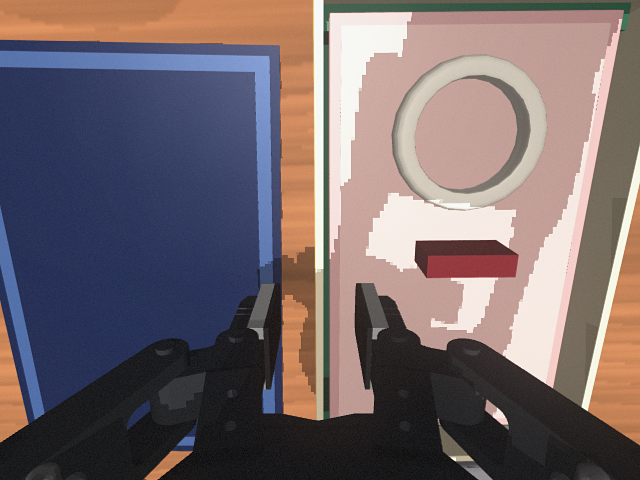

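Emit:
drive_tool(motion=[{"claw": 30, "dx": 0.5, "dy": 0, "dz": 28, "twist": 0}, {"claw": 30, "dx": 0.5, "dy": 0, "dz": 28, "twist": 0}, {"claw": 30, "dx": 0, "dy": 0, "dz": 0, "twist": 0}, {"claw": 15, "dx": 0, "dy": 0, "dz": 0, "twist": 0}, {"claw": 15, "dx": 0, "dy": 0, "dz": 0, "twist": 0}])

```text
clock: 49.52
position: [532.8, -8.5, 55.2]
ee_rot: [0.049, 3.138, -0.0]
wrist_force: [-0.4, 0.5, 1.2]
finger_gap: 14.7
```

Emit:
drive_tool(motion=[{"claw": 10, "dx": 0, "dy": 0, "dz": 0, "twist": 0}, {"claw": 7, "dx": 0, "dy": 0, "dz": 0, "twist": 0}, {"claw": 4, "dx": 0, "dy": 0, "dz": 0, "twist": 0}, {"claw": 0, "dx": 0, "dy": 0, "dz": 0, "twist": 0}, {"claw": 0, "dx": 0, "dy": 0, "dz": 0, "twist": 0}])

```text
clock: 50.15
position: [531.8, -7.9, 54.3]
ee_rot: [0.05, 3.14, 0.002]
wrist_force: [-0.9, 3.6, 5.1]
finger_gap: 1.7
```

```bash
python3 - <<'E'
from plan import *
from h import *
save('wrist','w28.png');save('scene','s28.png')
o,p,th,R=cur(); print(p,th)
r=measure(); box(r)
plan([(559.2,-212.6,p[2],th-1.27,0)],step=11)
E
```

```text
[531.83993728  -7.92811893  54.32228084] 88.18570601767371
box ((547.2623901367188, 67.04793548583984), (158.0654754638672, 230.62705993652344), 88.38752746582031)
t 50.30 pos [531.9  -7.9  54.3] th 88.19 tilt 0.08 gap 1.9 F [-0.   3.4  5.8] q1 -0.15 q6 -1.69
[{"claw": 0, "dx": -2.0, "dy": -10.5, "dz": 0.0, "twist": 0.0}, {"claw": 0, "dx": -2.0, "dy": -10.5, "dz": 0.0, "twist": 0.0}, {"claw": 0, "dx": -2.0, "dy": -10.5, "dz": 0.0, "twist": 0.0}, {"claw": 0, "dx": -1.5, "dy": -11.0, "dz": 0.0, "twist": 0.0}, {"claw": 0, "dx": -2.0, "dy": -10.5, "dz": 0.0, "twist": 0.0}]
[{"claw": 0, "dx": -1.5, "dy": -11.0, "dz": 0.0, "twist": 0.0}, {"claw": 0, "dx": -2.0, "dy": -10.5, "dz": 0.0, "twist": 0.0}, {"claw": 0, "dx": -1.5, "dy": -11.0, "dz": 0.0, "twist": 0.0}, {"claw": 0, "dx": -2.0, "dy": -10.5, "dz": 0.0, "twist": 0.0}, {"claw": 0, "dx": -1.5, "dy": -11.0, "dz": 0.0, "twist": 0.0}]
[{"claw": 0, "dx": -2.0, "dy": -10.5, "dz": 0.0, "twist": 0.0}, {"claw": 0, "dx": -1.5, "dy": -11.0, "dz": 0.0, "twist": 0.0}, {"claw": 0, "dx": -2.0, "dy": -10.5, "dz": 0.0, "twist": 0.0}, {"claw": 0, "dx": -1.5, "dy": -11.0, "dz": 0.0, "twist": 0.0}, {"claw": 0, "dx": -2.0, "dy": -10.5, "dz": 0.0, "twist": 0.5}]
[{"claw": 0, "dx": -2.0, "dy": -11.0, "dz": 0.0, "twist": 0.0}, {"claw": 0, "dx": -1.5, "dy": -10.5, "dz": 0.0, "twist": 0.5}, {"claw": 0, "dx": -2.0, "dy": -11.0, "dz": 0.0, "twist": 0.0}, {"claw": 0, "dx": -2.0, "dy": -10.5, "dz": 0.0, "twist": 0.5}, {"claw": 0, "dx": 0, "dy": 0, "dz": 0, "twist": 0}]
end [ 559.3 -212.5   54.3] 86.69
```

View pics/w28.png

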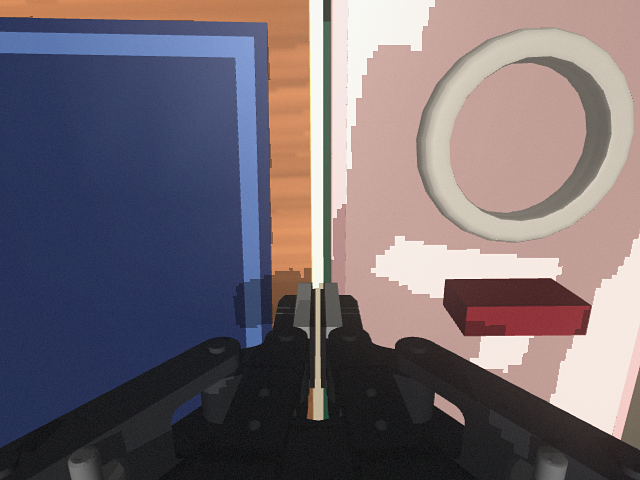

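The wall is between the pads. Drag along the counter.

Emit:
drive_tool(motion=[{"claw": 0, "dx": -0.5, "dy": -4, "dz": 0, "twist": 0}, {"claw": 0, "dx": -1.5, "dy": -8, "dz": 0, "twist": 0}, {"claw": 0, "dx": -2, "dy": -11, "dz": 0, "twist": 0}, {"claw": 0, "dx": -2, "dy": -11, "dz": 0, "twist": 0}, {"claw": 0, "dx": -2, "dy": -11, "dz": 0, "twist": 0}])

```text
clock: 50.92
position: [537.4, -50.8, 54.3]
ee_rot: [-0.052, -3.14, -0.009]
wrist_force: [-1.5, 11.8, 9.5]
finger_gap: 2.1
```

Emit:
drive_tool(motion=[{"claw": 0, "dx": -2, "dy": -11, "dz": 0, "twist": 0}, {"claw": 0, "dx": -2, "dy": -11, "dz": 0, "twist": 0}, {"claw": 0, "dx": -2, "dy": -11, "dz": 0, "twist": 0}, {"claw": 0, "dx": -2, "dy": -11, "dz": 0, "twist": 0}, {"claw": 0, "dx": -2, "dy": -11, "dz": 0, "twist": 0}])

```text
clock: 51.55
position: [545.3, -105.5, 54.3]
ee_rot: [-0.052, -3.139, -0.011]
wrist_force: [-2.1, 12.3, 9.5]
finger_gap: 2.1
```

```bash
python3 - <<'E'
from plan import *
from h import *
save('wrist','w29.png');save('scene','s29.png')
plan([(559.2,-212.6,54.5,86.9,0)],step=11)
E
```

```text
t 51.65 pos [ 545.9 -107.2   54.3] th 88.09 tilt 0.25 gap 1.8 F [-1.   8.6  8.1] q1 -0.32 q6 -1.86
[{"claw": 0, "dx": -1.5, "dy": -10.5, "dz": 0.0, "twist": 0.0}, {"claw": 0, "dx": -1.5, "dy": -10.5, "dz": 0.0, "twist": 0.0}, {"claw": 0, "dx": -1.5, "dy": -10.5, "dz": 0.0, "twist": 0.0}, {"claw": 0, "dx": -2.0, "dy": -10.5, "dz": 0.0, "twist": 0.0}, {"claw": 0, "dx": -1.5, "dy": -10.5, "dz": 0.0, "twist": 0.0}]
[{"claw": 0, "dx": -2.0, "dy": -10.5, "dz": 0.0, "twist": 0.0}, {"claw": 0, "dx": -1.5, "dy": -10.5, "dz": 0.0, "twist": 0.5}, {"claw": 0, "dx": -2.0, "dy": -10.5, "dz": 0.0, "twist": 0.0}, {"claw": 0, "dx": -2.0, "dy": -10.5, "dz": 0.0, "twist": 0.5}, {"claw": 0, "dx": -1.5, "dy": -10.5, "dz": 0.0, "twist": 0.0}]
end [ 559.  -212.8   54.3] 87.09
```

View pics/s29.png

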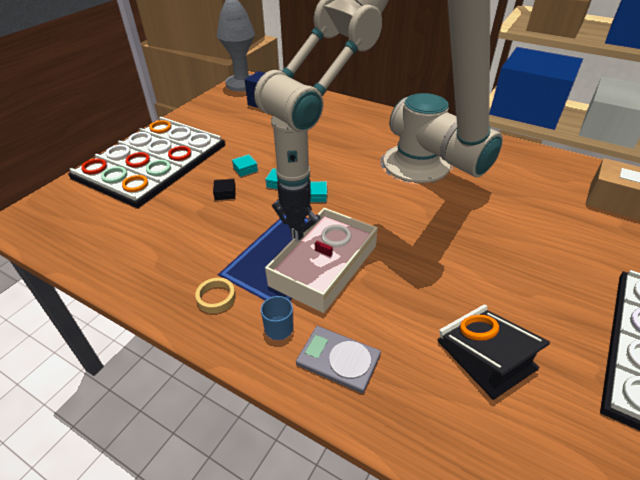

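Box slides flat with its contents in place. Continue.

Emit:
drive_tool(motion=[{"claw": 0, "dx": -1.5, "dy": -10.5, "dz": 0, "twist": 0}, {"claw": 0, "dx": -1.5, "dy": -10.5, "dz": 0, "twist": 0}, {"claw": 0, "dx": -1.5, "dy": -10.5, "dz": 0, "twist": 0}, {"claw": 0, "dx": -2, "dy": -10.5, "dz": 0, "twist": 0}, {"claw": 0, "dx": -1.5, "dy": -10.5, "dz": 0, "twist": 0}])

```text
clock: 52.28
position: [551.5, -157.7, 54.3]
ee_rot: [-0.052, -3.138, -0.012]
wrist_force: [-1.2, 12.3, 10.6]
finger_gap: 1.9
```

Emit:
drive_tool(motion=[{"claw": 0, "dx": -2, "dy": -10.5, "dz": 0, "twist": 0}, {"claw": 0, "dx": -1.5, "dy": -10.5, "dz": 0, "twist": 0.5}, {"claw": 0, "dx": -2, "dy": -10.5, "dz": 0, "twist": 0}, {"claw": 0, "dx": -2, "dy": -10, "dz": 0, "twist": 0.5}, {"claw": 0, "dx": -1.5, "dy": -7, "dz": 0, "twist": 0}])

```text
clock: 52.9
position: [558.3, -206.0, 54.3]
ee_rot: [-0.079, -3.137, -0.014]
wrist_force: [-2.4, 13.7, 11.0]
finger_gap: 2.0
```

Emit:
drive_tool(motion=[{"claw": 0, "dx": 0, "dy": -3.5, "dz": 0, "twist": 0}, {"claw": 0, "dx": 0, "dy": 0, "dz": 0, "twist": 0}, {"claw": 0, "dx": 0, "dy": 0, "dz": 0, "twist": 0}, {"claw": 0, "dx": 0, "dy": 0, "dz": 0, "twist": 0}, {"claw": 0, "dx": 0, "dy": 0, "dz": 0, "twist": 0}])

```text
clock: 53.52
position: [558.8, -210.0, 54.3]
ee_rot: [-0.079, -3.138, -0.011]
wrist_force: [-1.1, 11.0, 10.3]
finger_gap: 2.1
```

```bash
python3 - <<'E'
from plan import *
from h import *
r=measure(); box(r)
cv2.imwrite('pics/t30.png',cv2.cvtColor(r['im']['frame'],cv2.COLOR_RGB2BGR))
plan([(559.2,-212.6,54.3,86.9,0)],step=11)
E
```

```text
box ((594.9251098632812, -148.92149353027344), (226.83889770507812, 138.9657440185547), 10.39520263671875)
t 53.58 pos [ 558.8 -210.    54.3] th 87.12 tilt 0.43 gap 2.0 F [-1.3 11.4  9.8] q1 -0.48 q6 -2.00
[{"claw": 0, "dx": -0.5, "dy": -2.5, "dz": 0.0, "twist": 0.0}, {"claw": 0, "dx": 0, "dy": 0, "dz": 0, "twist": 0}, {"claw": 0, "dx": 0, "dy": 0, "dz": 0, "twist": 0}, {"claw": 0, "dx": 0, "dy": 0, "dz": 0, "twist": 0}, {"claw": 0, "dx": 0, "dy": 0, "dz": 0, "twist": 0}]
end [ 559.2 -212.5   54.3] 87.12
```

View pics/t30.png

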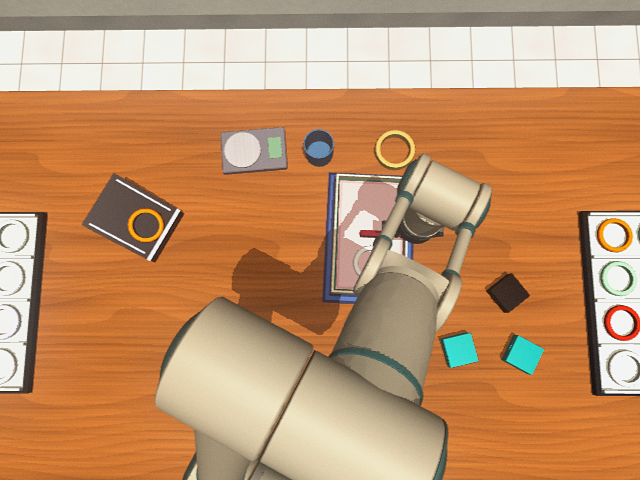

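```bash
cat > fin.py <<'E'
from plan import *
from h import *
def fin(M=(563.0,-135.7),a=-2.85):
    im=get_image('top'); z=pts(im)[...,2]; a=np.radians(a); ux=np.array([np.cos(a),np.sin(a)]); uy=np.array([-ux[1],ux[0]])
    m=(z>57)&(z<68)
    L=[];Rr=[];N=[];F=[]
    for v in range(186,292):
        u=np.nonzero(m[v,322:345])[0]
        if len(u): L.append(ray(im,322+u[0]-.5,v,64)[:2])
        u=np.nonzero(m[v,392:416])[0]
        if len(u): Rr.append(ray(im,392+u[-1]+.5,v,64)[:2])
    for u_ in range(345,395):
        v=np.nonzero(m[280:312,u_])[0]
        if len(v): N.append(ray(im,u_,280+v[-1]+.5,64)[:2])
        v=np.nonzero(m[165:190,u_])[0]
        if len(v): F.append(ray(im,u_,165+v[0]-.5,64)[:2])
    for n,A,i in(('left y',L,1),('right y',Rr,1),('near x',N,0),('far x',F,0)):
        if len(A)<8: print(n,len(A)); continue
        A=np.array(A)-M; q=np.c_[A@ux,A@uy]; k=np.polyfit(q[:,1-i],q[:,i],1); res=q[:,i]-np.polyval(k,q[:,1-i])
        g=abs(res)<2; k=np.polyfit(q[g,1-i],q[g,i],1)
        print(n,'at0 %.1f med %.1f slope %.2f deg n %d'%(k[1],np.median(q[g,i]),np.degrees(np.arctan(k[0])),g.sum()))
if __name__=='__main__': fin()
E
python3 fin.py
```

```text
left y at0 80.3 med 80.5 slope 0.34 deg n 61
right y at0 -73.3 med -78.9 slope 8.94 deg n 9
near x 7
far x at0 128.4 med 128.6 slope -1.57 deg n 40
```

Emit:
drive_tool(motion=[{"claw": 0, "dx": -0.5, "dy": -1, "dz": 0, "twist": 0}, {"claw": 0, "dx": 0, "dy": -0.5, "dz": 0, "twist": 0}, {"claw": 0, "dx": 0, "dy": 0, "dz": 0, "twist": 0}, {"claw": 0, "dx": 0, "dy": 0, "dz": 0, "twist": 0}, {"claw": 0, "dx": 0, "dy": 0, "dz": 0, "twist": 0}])

```text
clock: 54.25
position: [558.8, -210.9, 54.3]
ee_rot: [-0.079, -3.137, -0.013]
wrist_force: [-1.6, 12.6, 10.4]
finger_gap: 2.0
```

```bash
python3 fin.py
```

```text
left y at0 80.4 med 80.4 slope 0.18 deg n 50
right y at0 -76.2 med -78.9 slope 4.38 deg n 11
near x 2
far x at0 127.5 med 127.5 slope -2.03 deg n 34
```

Emit:
drive_tool(motion=[{"claw": 10, "dx": 0, "dy": 0, "dz": 0, "twist": 0}, {"claw": 25, "dx": 0, "dy": 0, "dz": 0, "twist": 0}, {"claw": 25, "dx": 0, "dy": 0, "dz": 0, "twist": 0}, {"claw": 25, "dx": 0, "dy": 0, "dz": -30, "twist": 0}, {"claw": 25, "dx": 0, "dy": 0, "dz": -50, "twist": 0}])

```text
clock: 54.92
position: [558.8, -215.8, 132.4]
ee_rot: [-0.077, -3.136, -0.002]
wrist_force: [0.9, -1.1, 0.6]
finger_gap: 24.9
```

Emit:
drive_tool(motion=[{"claw": 25, "dx": 30, "dy": -40, "dz": 0, "twist": 0}, {"claw": 25, "dx": 30, "dy": -40, "dz": 0, "twist": 0}, {"claw": 25, "dx": 30, "dy": -40, "dz": 0, "twist": 0}, {"claw": 25, "dx": 30, "dy": -30, "dz": 0, "twist": 0}, {"claw": 25, "dx": 0, "dy": 0, "dz": 0, "twist": 0}])

```text
clock: 55.55
position: [430.8, -362.1, 133.6]
ee_rot: [-0.083, -3.139, 0.002]
wrist_force: [0.1, 0.2, -0.0]
finger_gap: 24.7
```

```bash
python3 fin.py; python3 - <<'E'
from h import *
from plan import *
r=measure(); box(r); print(cur()[1:3])
cv2.imwrite('pics/t31.png',cv2.cvtColor(r['im']['frame'],cv2.COLOR_RGB2BGR))
H,S,V,p,im=[r[k] for k in('H','S','V','p','im')]
bl=(H>100)&(H<130)&(S>90)&(p[...,2]<8); bl[:,:310]=0;bl[:,430:]=0
v,u=np.nonzero(bl); P=np.array([ray(im,a,c,0)[:2] for a,c in zip(u,v)],np.float32); print('mat',cv2.minAreaRect(P))
E
```

```text
left y at0 79.4 med 79.3 slope 0.15 deg n 105
right y at0 -78.5 med -78.5 slope 0.14 deg n 104
near x at0 -130.0 med -130.0 slope -0.10 deg n 49
far x at0 128.3 med 128.3 slope -0.33 deg n 48
box ((562.103759765625, -135.27706909179688), (158.01438903808594, 258.5110778808594), 87.30963134765625)
(array([ 432.78706459, -360.0976829 ,  133.60109074]), np.float64(87.10578371552755))
mat ((603.7022705078125, -116.50027465820312), (237.8905487060547, 371.0054016113281), 89.13215637207031)
```

View pics/t31.png

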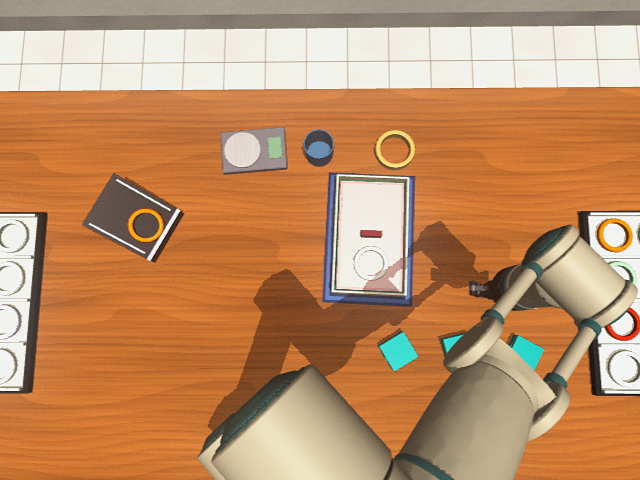

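Box is within about 1 mm and 0.2° of the mat. One cross-check with the scene camera.

```bash
python3 - <<'E'
from h import *
from plan import *
from brd import look
im=save('scene','s32.png'); p=pts(im); z=p[...,2]; hsv=cv2.cvtColor(im['frame'],cv2.COLOR_RGB2HSV).astype(int)
a=np.radians(-2.85); ux=np.array([np.cos(a),np.sin(a)]); uy=np.array([-ux[1],ux[0]]); M=np.array([563.,-135.7])
def fr(m,zz):
    v,u=np.nonzero(m); q=np.array([ray(im,i,j,zz)[:2]-M for i,j in zip(u,v)]); return np.c_[q@ux,q@uy]
near=(abs((p[...,:2]-M)@ux)<170)&(abs((p[...,:2]-M)@uy)<120)
m=near&(hsv[...,0]>95)&(hsv[...,0]<130)&(hsv[...,1]>90)&(z<6)&(z>-6)
q=fr(m,0); print('mat x',np.percentile(q[:,0],[.5,99.5]),'y',np.percentile(q[:,1],[.5,99.5]),len(q))
m=near&(z>61)&(z<67)&(hsv[...,1]<110)
q=fr(m,64); print('rim x',np.percentile(q[:,0],[.5,99.5]),'y',np.percentile(q[:,1],[.5,99.5]),len(q), cv2.minAreaRect(q.astype(np.float32)))
m=near&(hsv[...,1]<60)&(hsv[...,2]>120)&(z>38)&(z<52)
Q=p[m]; A=np.c_[Q[:,:2]-M,np.ones(len(Q))]; g=np.abs(Q[:,2]-np.median(Q[:,2]))<4; c=np.linalg.lstsq(A[g],Q[g,2],rcond=None)[0]; print('plate z',c[2],'tilt deg',np.degrees(c[:2]),g.sum())
m=near&(z>54)&(z<60)&(hsv[...,1]<60); Q=p[m]; print('ring top z',np.median(Q[:,2]),len(Q))
look(['scene','top'])
print(get_obs()['clock'])
E
```

```text
mat x [-145.991802    165.94185965] y [-96.08725247 113.00617859] 918
rim x [-128.81199069  130.36181152] y [-76.37519015  83.1657607 ] 481 ((0.6166534423828125, 3.2159500122070312), (259.4776306152344, 160.1210479736328), 0.43318474292755127)
plate z 43.57323588609457 tilt deg [0.02100949 0.12902873] 2961
ring top z 56.97487600349389 570
scene ring c [43.1 -2.8] r 38.8 x 5.7 79.8 y -40.4 34.6 n 344
scene ledge x [-6.8 -1.7  4.4] y [-65.2  61.8] 189
top ring c [37.9  0.5] r 37.4 x 1.4 74.7 y -36.7 37.4 n 432
top ledge x [-8.6 -4.6 -0.9] y [-63.3  63.4] 221
55.8
```

View pics/s32.png

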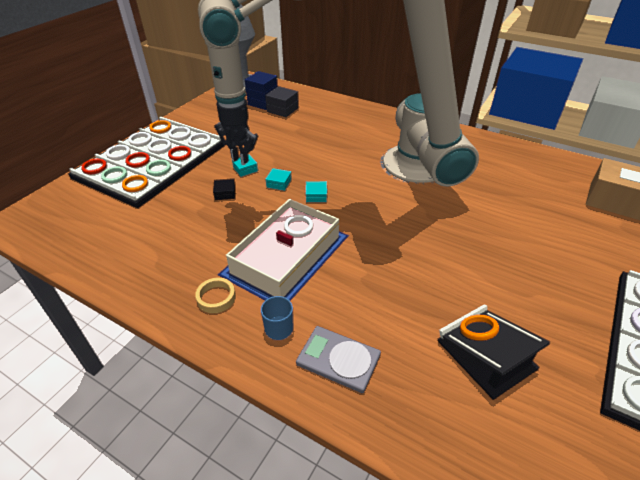

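```bash
python3 -c "
from plant import hand_in, get_obs
print(hand_in(), get_obs()['clock'])"
```

```text
the job is handed in; nothing more can be done
the job is handed in; nothing more can be done
```

The order is packed, the box sits on the hand-over mat, and the job was handed in at about 56 s.

**What I did:** I set the three wine-red cases upright on the box floor. Then I lowered the divider onto the cleats and laid the one white bangle flat on it. The amber bangle went back on the board, followed by a light nudge until the force rose to about 7 N at the ledge. Last, I gripped the box by its side wall and dragged it along the counter to the mat.

**Last checks:**
- **Box on the mat:** the top view shows it about 1 mm and 0.2° off centred and square.
- **Contents:** all case tops measured 36 mm before the divider went on. The divider is level to about 0.1°, and the bangle's top is at about 57 mm (58 mm expected).
- **Amber:** its centre is 37.9 mm up the slope (38 mm expected) and about 1 mm from the middle of the ledge.

**Disagreements:** the scene camera put the box up to about 3 mm off along x, but blue from the pot spoiled its reading of the mat's edges. It also placed the amber about 5 mm higher up the slope, but shifted the ledge by nearly as much. I trusted the top view for both. I never saw any object knocked aside.

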